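# Pack the prosthesis fitting kit into its case

### The job

Pack the fitting kit: lay the shorter of the two tube adapters flat in the bottom of the blue case, then set the empty dark grey lift-out tray into the case over it, down on its ledges. Once the tray is in, put the square four-hole plate in the tray's large undivided pocket, pyramid up, and stand the tube clamp upright in the open bay of the other half, beside the slot of screws. Leave the longer tube adapter and everything else on the bench where it is.

Things in the scene. Friction and masses are not known exactly. Their poses are not given: they have to be found in the camera images.
- case: Dark blue open case, fixed. Outside 250 (its x) x 170 (y) x 72 high; walls, floor 4 thick; carrying loops stand out 26 at the x ends. Inside, each x end has a solid ledge 24 deep (x) whose top is 48 above the bench; between them the bottom is open, 194 (x) x 162 (y). Above the ledges the inside is 242 x 162; the seated tray's underside lies on the ledges. Origin: centre of the underside, z up.
- tray: Dark grey tray, 226 (x) x 146 (y), walls 28 high, 3 thick. Goes in the case x along the case's x, either way round, 8 spare all round. Grip bar over x=0: 12 thick (x), 80 long (y), 48-62 above the underside; it balances there. Large pocket: x>0 half, 107x140, middle (56,0). x<0 half: open bay 107x100, middle (-56,-20); past a 22 high rib at y=31, the screw slot. Origin: centre of underside.
- short_tube: Short tube adapter: aluminium tube 30 in diameter with a square steel receiver 36 x 36 x 26 at each end, 110 long overall, 0.13 kg, lying on the receivers' flats on a black rubber mat 3 thick. Origin: on the tube's axis at mid length, 18 above what it lies on; x along the tube. The bare tube between the receivers is 58 long.
- long_tube: Long tube adapter: the same but 180 long overall. Not wanted: leave it. Origin: on the tube's axis at mid length; x along the tube.
- plate: Four-hole socket adapter, steel, 0.14 kg: square plate 56 x 56 x 8 lying flat on the mat, a round boss (diameter 34, to 14 high) on it and on that a square pyramid stub 20 x 20 from 14 to 34 above the underside, its sides parallel to the plate's. Origin: centre of the underside; z up through the stub, x and y along the sides.
- clamp: Tube clamp, aluminium, 0.09 kg: split ring 44 outside diameter, 31 inside, 32 high, standing upright on the mat, with a pair of bolted ears reaching 36 from the ring's axis on its x side (18 wide in y, the bolt 24). Origin: on the ring's axis at the underside; z up the axis, x towards the ears.
- tape: Yellow tape roll lying flat, diameter 90, 24 high. Bystander. Origin: centre of the underside.
- drum: Brown sanding drum standing upright, diameter 48, 60 high, with a thin shank up to 82. Bystander. Origin: centre of the underside.
- bottle: White plastic bottle standing upright, diameter 62, 150 high. Bystander. Origin: centre of the underside.
- driver: Screwdriver with a red handle lying on the bench, 190 long, along its x. Bystander. Origin: under the middle.

How it is judged:
By the outcome, as a careful person would: the job done as asked, in the order asked, and still so for the second after the job is handed in, with the robot touching nothing.
It also fails if it takes over 128 s, if anything falls off the work surface, if the arm or the gripper's body presses on something with over 40 N, if the wrist force passes 120 N, or if a joint passes its speed limit or range.

### The arm

A 7-joint arm with a two-finger parallel gripper is mounted at the origin on the work surface. World frame = base frame: x ahead of the robot, y to its left, z up, the work surface at z = 0. Lengths are in m, angles in rad, forces in N, time in s.
With the tool pointing down it reaches from about 0.425 to 0.95 m from the base axis. Payload 4.7 kg.
Tool frame: the origin (TCP) lies at the very end of the fingers, on their centre line; the grasp point (between the pads) lies 19 mm behind it; z points along the fingers, y is the direction in which the jaws open and shut (so a half turn about z gives the same grasp; the last joint's range is limited). The gripper opens to 87 mm and grips with 3 to 60 N. Pads are 19 mm wide; open, the fingers measure 117 mm over their backs; the gripper's body (75 mm by 190 mm) begins 51 mm behind the grasp point.
Start: joints at [-1.349, 0.469, -0.049, 1.532, 0.024, 1.141, -0.082], TCP at [0.167, 0.654, 0.223] pointing down, gripper open.
Joint ranges: [-2.59, 2.59], [-0.33, 1.99], [-1.39, 1.29], [0.1, 2.45], [-1.04, 4.18], [0.21, 1.99], [-2.66, 2.66]. Speed limits (rad/s): [2.57, 2.57, 3.14, 3.14, 3.14, 3.14, 3.14].

### API

Orientations are given as a unit quaternion [w, x, y, z].
In Python, from bench import r, vision, job gives the robot as it stands.
- The arm moves only by the shell command python3 -m inch 'ROWS' [FORCE]. ROWS is JSON, a list of rows, each an object of numbers: "x", "y", "z": the shift along the tool's x, y, z as a fraction of full scale; "turn": the turn about the tool's z as a fraction of full scale; "fingers": the opening, from 0 (shut) to 1 (fully open). A call has exactly 8 rows; each row is the pose to reach, as a shift and turn from the pose commanded when the call began, along the tool's axes at that moment; what a row does not reach only later rows make up. Full scale, the value 1, is 0.3 m for a shift and pi/4 rad for a turn. A row lasts 1/10 s, in which the tool goes at most 50 mm and 8.59 degrees, less where a joint would pass 70% of its speed; a pose out of reach is approached as far as the arm can. A call with a number of a shift or a turn outside -1 to 1 is refused whole. A call with a gripper value outside its range is refused whole. The fingers move at their own pace and stop on an object; FORCE is the grip in N (left out, the last holds). Time passes only in rows, so rows that repeat a pose let the fingers close, or fill a call up. It gives the time, the measured TCP pose, the force and the opening at its end, in the units of the state.
- r.read_state(): the state, without advancing time (a new reading comes with each control period).
- vision.get_image(name): name is "scene" or "top" or "wrist"; returns a dict with "frame" (420x560x3 uint8, red, green, blue), "camera_matrix" (3x3 intrinsics, pixels), "rvec" (rotation vector, rad) and "tvec" (3), from world to camera coordinates, as OpenCV has them; the wrist camera has in their place "T_tool_cam" (4x4, takes a point from camera to tool coordinates, whose origin is the TCP and whose axes are the flange's). Camera axes: x right, y down, z forward; pixel columns grow to the right and rows downward; lengths in m; the calibration is good to about 2 mm. The wrist camera is an equidistant fisheye: a pixel r from the principal point sees the ray r / f radians off the axis. A picture is of the moment at which its call begins: read the wrist's pose just before it. There is no depth.
- job.close_job(): hands the job in, once; it reports no verdict.
The state is a dict: "time_s": time; "q": joint angles; "dq": joint speeds; "effort": joint torques, N m; "tool_pos": TCP position; "eef_rot": TCP orientation; "wrist_force": force on the tool from outside, world axes, zero at the start; "wrist_torque": the same for the moment, N m; "finger_gap": finger opening in m.
Only numpy, scipy, OpenCV 4.12 (cv2) and the standard library are available. Lean on these libraries where they do the work, as an engineer would, in place of code of your own. Each camera call takes 0.05 s, during which the arm holds its last target.

## Working session

There is one attempt and no reset: what is moved stays moved. The work goes in short steps, Python scripts to look and compute and a shell command to move; the robot and the scene stay as the last step left them, time stands still between calls to the robot, and variables do not carry over. Pictures are saved under pics/ and viewed, and the job is handed in when it is done.

```bash
ls; mkdir -p pics
python3 - <<'E'
from bench import r, vision, job
import cv2
s=r.read_state(); print({k:s[k] for k in ['time_s','tool_pos','eef_rot','finger_gap']})
for n in ['scene','top','wrist']:
    d=vision.get_image(n); cv2.imwrite(f'pics/{n}0.png',d['frame'][:,:,::-1])
    print(n,{k:v for k,v in d.items() if k!='frame'})
E
```

```text
pics
{'time_s': 0.0, 'tool_pos': array([0.16734878, 0.65331544, 0.22150376]), 'eef_rot': array([-7.69219022e-05,  1.25040537e-01,  9.92151164e-01, -9.62587407e-04]), 'finger_gap': 0.08679979625075952}
scene {'camera_matrix': array([[381.93007338,   0.        , 282.90240238],
       [  0.        , 381.93007338, 206.96082217],
       [  0.        ,   0.        ,   1.        ]]), 'rvec': array([ 2.14889151,  0.6654596 , -0.31907527]), 'tvec': array([-0.50575155, -0.16657069,  1.6559742 ])}
top {'camera_matrix': array([[413.70181995,   0.        , 285.3183116 ],
       [  0.        , 413.70181995, 206.7943178 ],
       [  0.        ,   0.        ,   1.        ]]), 'rvec': array([ 2.13707394, -2.10133804,  0.19421838]), 'tvec': array([0.00731961, 0.61827447, 1.07978174])}
wrist {'camera_matrix': array([[325.1922621 ,   0.        , 280.58441827],
       [  0.        , 325.1922621 , 215.48135962],
       [  0.        ,   0.        ,   1.        ]]), 'T_tool_cam': array([[ 2.54018375e-04, -9.57513331e-01, -2.88388896e-01,
         8.06970968e-02],
       [ 9.99999967e-01,  2.50192010e-04,  5.01273854e-05,
        -5.97423593e-04],
       [ 2.41549579e-05, -2.88388900e-01,  9.57513364e-01,
        -1.61808756e-01],
       [ 0.00000000e+00,  0.00000000e+00,  0.00000000e+00,
         1.00000000e+00]])}
```

View pics/scene0.png

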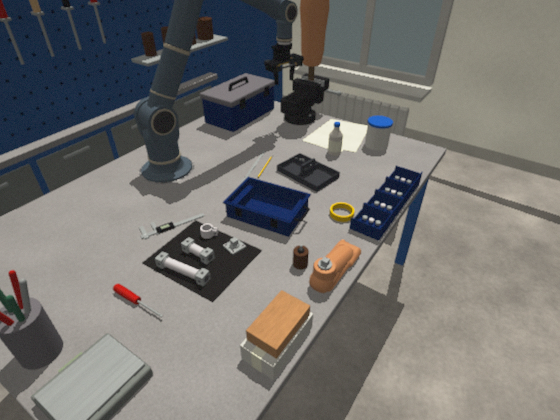

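View pics/top0.png

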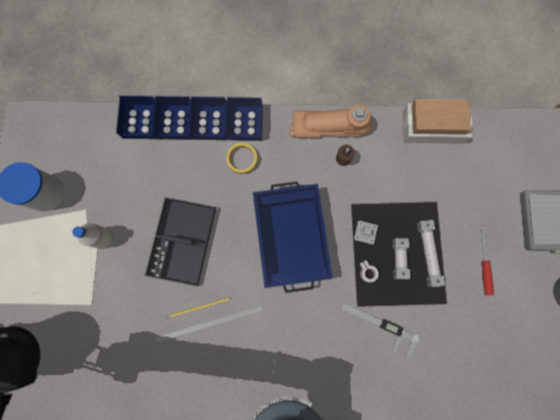

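View pics/wrist0.png

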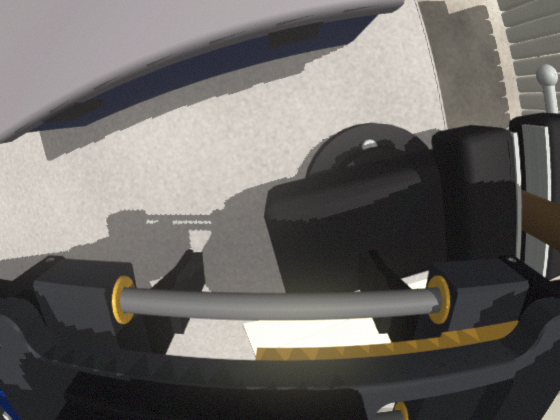

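The top view shows the case near (293,236), the tray at (182,241) and the mat at (397,254). On the mat are the plate at (367,232), clamp at (370,271), short tube at (401,258) and long tube at (431,253). I'll zoom in to measure these.

```bash
cat > h.py <<'E'
import numpy as np, cv2
from scipy.spatial.transform import Rotation as R
def bp(d,px,z):
    Rm=cv2.Rodrigues(d['rvec'])[0]; t=np.array(d['tvec']); K=d['camera_matrix']
    c=-Rm.T@t; v=Rm.T@np.linalg.inv(K)@np.array([px[0],px[1],1.]); return c+v*(z-c[2])/v[2]
def proj(d,P):
    return cv2.projectPoints(np.array(P,float).reshape(-1,3),d['rvec'],np.array(d['tvec']),d['camera_matrix'],None)[0].reshape(-1,2)
def pose(p,a):  # planar
    c,s=np.cos(a),np.sin(a)
    return lambda P:(np.array(P,float)@np.array([[c,s,0],[-s,c,0],[0,0,1]])+np.array(p))
def crop(im,x0,y0,x1,y1,k): return cv2.resize(im[y0:y1,x0:x1],None,fx=k,fy=k,interpolation=cv2.INTER_CUBIC)
def wproj(d,s,P):
    P=np.array(P,float).reshape(-1,3); q=s['eef_rot']; Rt=R.from_quat([q[1],q[2],q[3],q[0]])
    pt=Rt.inv().apply(P-s['tool_pos']); T=d['T_tool_cam']; pc=(pt-T[:3,3])@T[:3,:3]
    K=d['camera_matrix']; rr=np.linalg.norm(pc[:,:2],axis=1); th=np.arctan2(rr,pc[:,2])
    return K[0,0]*th[:,None]*pc[:,:2]/np.maximum(rr,1e-9)[:,None]+[K[0,2],K[1,2]]
def wbp(d,s,px,z):
    K=d['camera_matrix']; u=np.array(px,float)-[K[0,2],K[1,2]]; rr=np.linalg.norm(u); th=rr/K[0,0]
    v=np.r_[np.sin(th)*u/rr,np.cos(th)]; T=d['T_tool_cam']; q=s['eef_rot']; Rt=R.from_quat([q[1],q[2],q[3],q[0]])
    v=Rt.apply(T[:3,:3]@v); c=Rt.apply(T[:3,3])+s['tool_pos']; return c+v*(z-c[2])/v[2]
E
python3 - <<'E'
from h import *
im=cv2.imread('pics/top0.png')
cv2.imwrite('pics/topA.png',crop(im,345,195,455,310,5.2))
cv2.imwrite('pics/topB.png',crop(im,140,175,340,300,4))
E
```

```text
(no output)
```

View pics/topA.png

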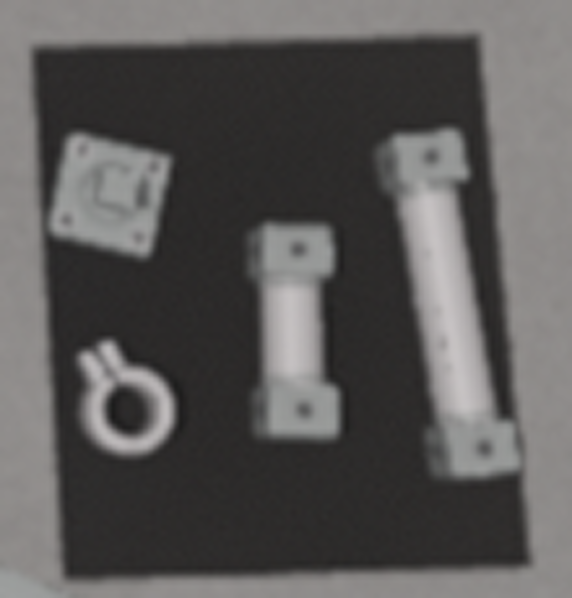

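View pics/topB.png

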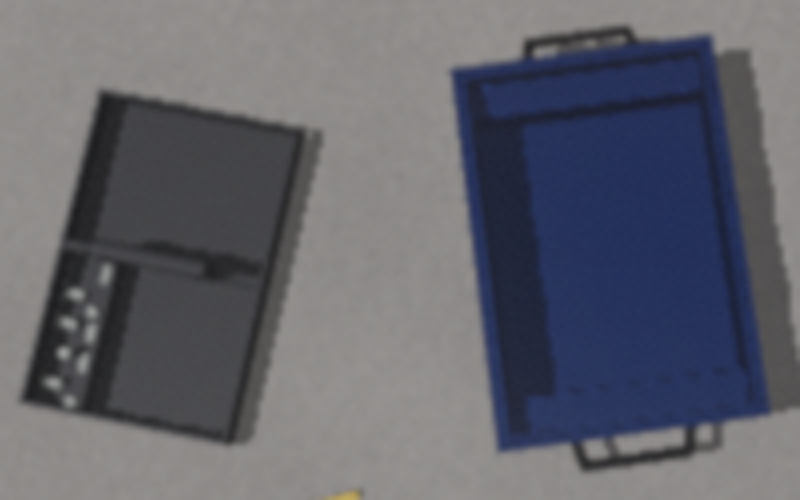

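```bash
cat > fit.py <<'E'
from h import *
from bench import vision
from scipy.optimize import least_squares
d=vision.get_image('top')
def fit(name,local,px,z0,x0,off,k):
    px=np.array([[off[0]+(u+.5)/k-.5,off[1]+(v+.5)/k-.5] for u,v in px])
    f=lambda p:(proj(d,pose([p[0],p[1],z0],p[2])(local))-px).ravel()
    s=least_squares(f,x0,x_scale=[.01,.01,.1]); print(name,np.round(s.x,4),'res px',np.round(np.abs(s.fun).max(),2)); return s.x
A=(345,195);B=(140,175)
for n,u in [('case',(293,236)),('tray',(182,241)),('plate',(367,232)),('clamp',(370,271)),('short',(401,258)),('bottle',(85,234)),('drum',(346,153)),('tape',(242,158)),('long',(431,253))]:
    print(n,bp(d,u,.02).round(3))
hx,hy=.125,.085
fit('case',[[hx,hy,.072],[hx,-hy,.072],[-hx,-hy,.072],[-hx,hy,.072]],[(452,70),(713,37),(770,411),(500,450)],0,[.55,0,.1],B,4)
hx,hy=.113,.073
fit('tray',[[hx,hy,.028],[hx,-hy,.028],[-hx,-hy,.028],[-hx,hy,.028]],[(101,91),(307,129),(235,443),(22,402)],0,[.55,.3,-.2],B,4)
h=.028
fit('plate',[[h,h,.008],[h,-h,.008],[-h,-h,.008],[-h,h,.008]],[(75,133),(173,155),(150,257),(50,237)],.003,[.55,-.2,-.2],A,5.2)
# short tube: top faces of receivers z=.018 above axis ; long axis x
o,i,w=.055,.029,.018
fit('short',[[o,w,w],[o,-w,w],[i,-w,w],[-i,-w,w],[-o,-w,w],[-o,w,w]],[(260,224),(331,224),(334,275),(339,384),(341,437),(267,439)],.021,[.5,-.25,0],A,5.2)
# clamp ring centre top
fit('clamp',[[0,0,.032],[.036,.009,.032],[.036,-.009,.032]],[(131,408),(79,354),(112,341)],.003,[.45,-.2,.5],A,5.2)
E
python3 fit.py
```

```text
case [ 0.542 -0.005  0.02 ]
tray [0.523 0.306 0.02 ]
plate [ 0.557 -0.213  0.02 ]
clamp [ 0.449 -0.219  0.02 ]
short [ 0.486 -0.306  0.02 ]
bottle [0.538 0.581 0.02 ]
drum [ 0.788 -0.156  0.02 ]
tape [0.768 0.147 0.02 ]
long [ 0.501 -0.39   0.02 ]
case [ 0.5408 -0.0009  0.1522] res px 2.07
tray [ 0.5237  0.3063 -0.1715] res px 0.76
plate [ 0.5578 -0.2121 -0.2203] res px 0.76
short [ 0.4847 -0.3043  0.008 ] res px 0.68
clamp [ 0.4423 -0.2148  0.5   ] res px 0.4
```

```bash
cat > ov.py <<'E'
from h import *
from bench import vision
import sys
def draw(d,P,im,off,k,col):
    q=proj(d,P); q=((q-off+.5)*k-.5); cv2.polylines(im,[np.round(q*8).astype(int)],True,col,1,cv2.LINE_AA,3)
def rect(hx,hy,z,cx=0,cy=0): return [[cx+hx,cy+hy,z],[cx+hx,cy-hy,z],[cx-hx,cy-hy,z],[cx-hx,cy+hy,z]]
def circ(r,z): return [[r*np.cos(a),r*np.sin(a),z] for a in np.linspace(0,6.28,40)]
E
cat > o1.py <<'E'
from ov import *
d=vision.get_image('top'); im=cv2.imread('pics/top0.png')
B=(140,175); b=crop(im,140,175,340,300,4); A=(345,195); a=crop(im,345,195,455,310,5.2)
p=pose([.5408,-.0009,0],.1522)
draw(d,p(rect(.125,.085,.072)),b,B,4,(0,255,0)); draw(d,p(rect(.121,.081,.072)),b,B,4,(0,255,0)); draw(d,p(rect(.097,.081,.048)),b,B,4,(0,255,255))
p=pose([.5237,.3063,0],-.1715)
draw(d,p(rect(.113,.073,.028)),b,B,4,(0,255,0)); draw(d,p(rect(.006,.04,.062)),b,B,4,(0,255,255))
p=pose([.5578,-.2121,.003],-.2203)
draw(d,p(rect(.028,.028,.008)),a,A,5.2,(0,255,0));draw(d,p(rect(.01,.01,.034)),a,A,5.2,(0,255,0))
p=pose([.4847,-.3043,.003],.008)
draw(d,p(rect(.055,.018,.036)),a,A,5.2,(0,255,0))
p=pose([.4423,-.2148,.003],.5)
draw(d,p(circ(.022,.032)),a,A,5.2,(0,255,0));draw(d,p(circ(.0155,.032)),a,A,5.2,(0,255,0));draw(d,p(rect(.018,.009,.032,.018)),a,A,5.2,(0,255,0))
cv2.imwrite('pics/ovA.png',a);cv2.imwrite('pics/ovB.png',b)
E
python3 o1.py
```

```text
(no output)
```

View pics/ovA.png

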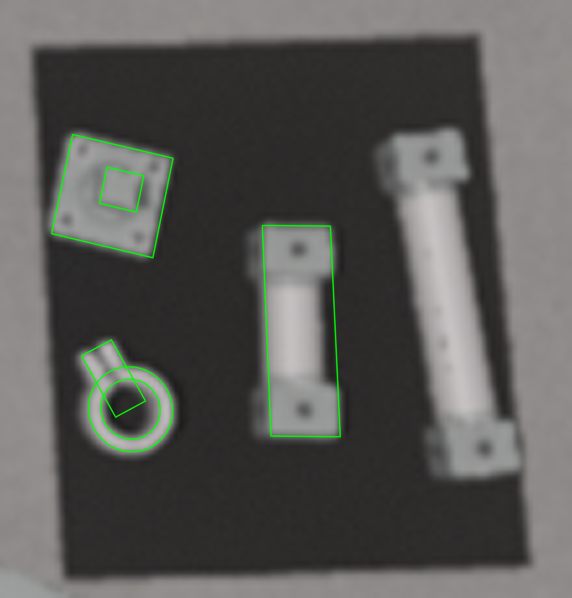

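View pics/ovB.png

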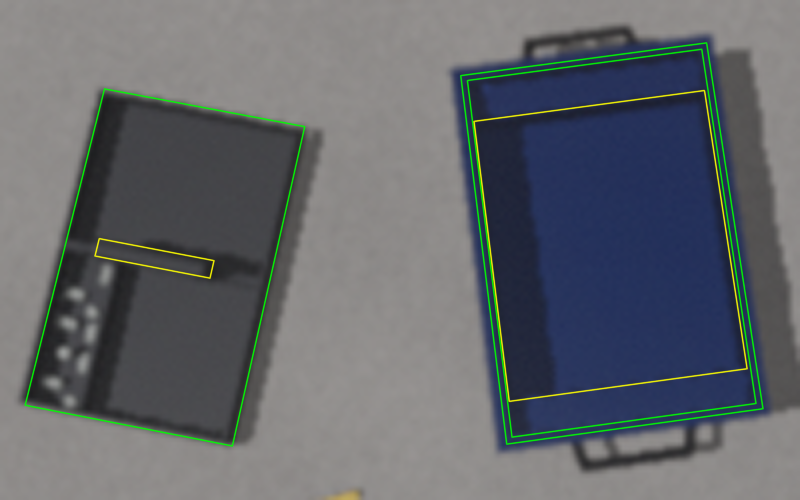

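Run:
```python
from h import *
from bench import vision
d=vision.get_image('top')
print(-cv2.Rodrigues(d['rvec'])[0].T@d['tvec'])
im=cv2.imread('pics/top0.png'); c=crop(im,248,178,340,298,5)
c=np.clip(255*(c/140.)**.6,0,255).astype(np.uint8); cv2.imwrite('pics/case.png',c)
```

```text
[0.40407142 0.00868123 1.17681623]
```

View pics/case.png

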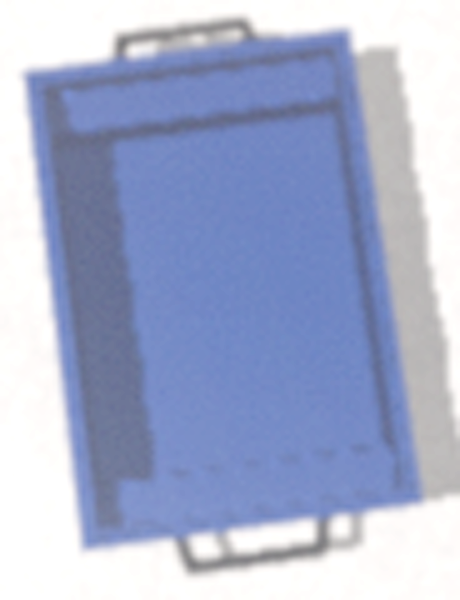

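```bash
cat > go.py <<'E'
from h import *
from bench import r
import sys
# usage go.py x y z phi_deg  (phi: world angle of tool y axis; mod 180 unless 'abs')
def st():
    s=r.read_state(); q=s['eef_rot']; return s,R.from_quat([q[1],q[2],q[3],q[0]]).as_matrix()
if __name__=='__main__':
    s,M=st(); t=np.array([float(v) for v in sys.argv[1:4]])
    phi=np.degrees(np.arctan2(M[1,1],M[0,1])); print('t %.2f pos %s phi %.2f gap %.4f F %s tilt %.4f q7 %.2f'%(s['time_s'],s['tool_pos'].round(4),phi,s['finger_gap'],np.round(s['wrist_force'],1),np.arccos(-M[2,2]),s['q'][6]))
    sh=M.T@(t-s['tool_pos'])/.3
    tgt=float(sys.argv[4]); dphi=(tgt-phi+90)%180-90
    print('shift frac',sh.round(4),'turn',round(-dphi/45,4))
E
for w in "0.42 0.45 .22 80" ; do python3 go.py $w; done
```

```text
t 0.30 pos [0.1675 0.6537 0.2222] phi 75.63 gap 0.0870 F [-0.  -0.6  0.8] tilt 0.0006 q7 -0.08
shift frac [-0.984  -0.4488  0.0076] turn -0.0971
```

```bash
python3 -m inch '[{"x":-0.15,"y":-0.07,"turn":-0.05,"fingers":1},{"x":-0.3,"y":-0.14,"turn":-0.1,"fingers":1},{"x":-0.45,"y":-0.21,"turn":-0.15,"fingers":1},{"x":-0.6,"y":-0.28,"turn":-0.2,"fingers":1},{"x":-0.74,"y":-0.34,"turn":-0.25,"fingers":1},{"x":-0.86,"y":-0.4,"turn":-0.3,"fingers":1},{"x":-0.95,"y":-0.44,"turn":-0.33,"fingers":1},{"x":-0.98,"y":-0.45,"turn":-0.33,"fingers":1}]'; python3 go.py .56 .16 .22 90.5
```

```text
t 0.30 pos [0.1675 0.6537 0.2222] phi 75.63 gap 0.0870 F [-0.  -0.6  0.8] tilt 0.0006 q7 -0.08
shift frac [-1.676  -1.2694  0.0081] turn -0.3304invalid input
```

```bash
python3 -m inch '[{"x":-0.15,"y":-0.07,"z":0,"turn":-0.05,"fingers":1},{"x":-0.3,"y":-0.14,"z":0,"turn":-0.1,"fingers":1},{"x":-0.45,"y":-0.21,"z":0,"turn":-0.15,"fingers":1},{"x":-0.6,"y":-0.28,"z":0,"turn":-0.2,"fingers":1},{"x":-0.74,"y":-0.34,"z":0,"turn":-0.25,"fingers":1},{"x":-0.86,"y":-0.4,"z":0,"turn":-0.3,"fingers":1},{"x":-0.95,"y":-0.44,"z":0,"turn":-0.33,"fingers":1},{"x":-0.98,"y":-0.45,"z":0,"turn":-0.33,"fingers":1}]'; python3 go.py .54 .16 .22 90.5
```

```text
time_s: 1.1
tool_pos: [0.4225, 0.4466, 0.2227]
eef_rot: [0.001, -0.001, 1.0, -0.001]
wrist_force: [0.4, -0.3, -0.3]
finger_gap: 0.0867
t 1.10 pos [0.4225 0.4466 0.2227] phi 90.11 gap 0.0867 F [ 0.4 -0.3 -0.3] tilt 0.0021 q7 0.68
shift frac [-0.3898 -0.9562  0.0108] turn -0.0087
```

```bash
python3 -m inch '[{"x":-0.06,"y":-0.15,"z":0,"turn":0,"fingers":1},{"x":-0.12,"y":-0.3,"z":0,"turn":0,"fingers":1},{"x":-0.18,"y":-0.45,"z":0,"turn":0,"fingers":1},{"x":-0.24,"y":-0.6,"z":0,"turn":0,"fingers":1},{"x":-0.3,"y":-0.75,"z":0,"turn":0,"fingers":1},{"x":-0.36,"y":-0.88,"z":0,"turn":0,"fingers":1},{"x":-0.39,"y":-0.98,"z":0,"turn":0,"fingers":1},{"x":-0.4,"y":-1,"z":0,"turn":0,"fingers":1}]' && python3 -m inch '[{"x":0.0,"y":-0.15,"z":0,"turn":0,"fingers":1},{"x":0,"y":-0.3,"z":0,"turn":0,"fingers":1},{"x":0.03,"y":-0.45,"z":0,"turn":0,"fingers":1},{"x":0.06,"y":-0.6,"z":0,"turn":0,"fingers":1},{"x":0.1,"y":-0.75,"z":0,"turn":0,"fingers":1},{"x":0.13,"y":-0.88,"z":0,"turn":0,"fingers":1},{"x":0.15,"y":-0.98,"z":0,"turn":0,"fingers":1},{"x":0.16,"y":-1,"z":0,"turn":0,"fingers":1}]' ; python3 go.py .485 -.3043 .2 90.5
```

```text
time_s: 1.9
tool_pos: [0.5423, 0.1475, 0.2227]
eef_rot: [0.0, -0.001, 1.0, -0.001]
wrist_force: [0.3, 0.8, -0.4]
finger_gap: 0.0867
time_s: 2.7
tool_pos: [0.4954, -0.1513, 0.2227]
eef_rot: [0.0, -0.002, 1.0, -0.0]
wrist_force: [0.6, 0.3, 0.4]
finger_gap: 0.0867
t 2.70 pos [ 0.4954 -0.1513  0.2227] phi 90.26 gap 0.0867 F [0.6 0.3 0.4] tilt 0.0008 q7 1.86
shift frac [ 0.0371 -0.5097  0.0761] turn -0.0054
```

Run:
```python
from go import *
from bench import vision
s=r.read_state(); d=vision.get_image('wrist'); im=d['frame'][:,:,::-1].copy()
for P,a,loc in [([.4847,-.3043,.003],.008,[[.055,.018,.036],[.055,-.018,.036],[-.055,-.018,.036],[-.055,.018,.036]]),([.5578,-.2121,.003],-.2203,[[.028,.028,.008],[.028,-.028,.008],[-.028,-.028,.008],[-.028,.028,.008]]),([.4423,-.2148,.003],.5,[[.022*np.cos(t),.022*np.sin(t),.032] for t in np.linspace(0,6.28,30)])]:
    q=wproj(d,s,pose(P,a)(loc)); cv2.polylines(im,[np.round(q).astype(int)],True,(0,255,0),1)
cv2.imwrite('pics/w1.png',im)
```

```text
(no output)
```

View pics/w1.png

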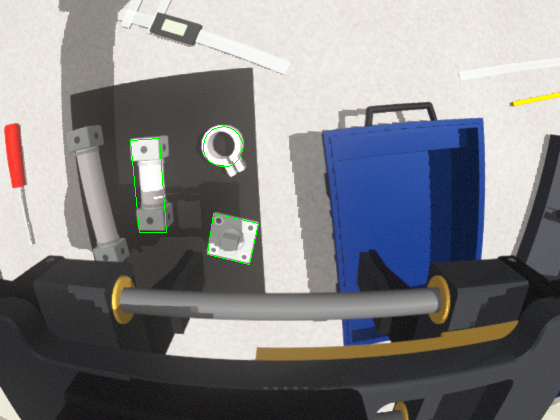

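```bash
python3 -m inch '[{"x":0.005,"y":-0.1,"z":0.05,"turn":0,"fingers":0.6},{"x":0.01,"y":-0.2,"z":0.1,"turn":0,"fingers":0.6},{"x":0.02,"y":-0.3,"z":0.15,"turn":0,"fingers":0.6},{"x":0.03,"y":-0.4,"z":0.2,"turn":0,"fingers":0.6},{"x":0.04,"y":-0.47,"z":0.25,"turn":0,"fingers":0.6},{"x":0.04,"y":-0.5,"z":0.3,"turn":0,"fingers":0.6},{"x":0.04,"y":-0.5,"z":0.33,"turn":0,"fingers":0.6},{"x":0.04,"y":-0.5,"z":0.33,"turn":0,"fingers":0.6}]' ; python3 go.py .485 -.3023 .006 90.5;  python3 - <<'E'
from go import *
from bench import vision
s=r.read_state(); d=vision.get_image('wrist'); im=d['frame'][:,:,::-1].copy()
cv2.imwrite('pics/w2r.png',im)
for P,a,loc in [([.4847,-.3043,.003],.008,[[.055,.018,.036],[.055,-.018,.036],[-.055,-.018,.036],[-.055,.018,.036]])]:
    q=wproj(d,s,pose(P,a)(loc)); cv2.polylines(im,[np.round(q).astype(int)],True,(0,255,0),1)
cv2.imwrite('pics/w2.png',im)
E
```

```text
time_s: 3.55
tool_pos: [0.4854, -0.2962, 0.1219]
eef_rot: [-0.001, -0.006, 1.0, 0.001]
wrist_force: [0.7, -0.3, 0.6]
finger_gap: 0.0523
t 3.55 pos [ 0.4854 -0.2962  0.1219] phi 90.65 gap 0.0523 F [ 0.7 -0.3  0.6] tilt 0.0039 q7 2.22
shift frac [ 0.0005 -0.0213  0.3861] turn 0.0034
```

View pics/w2.png

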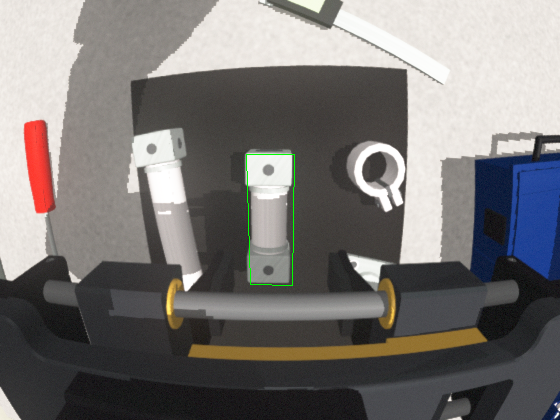

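```bash
python3 -m inch '[{"x":0,"y":-0.027,"z":0.08,"turn":0,"fingers":0.6},{"x":0,"y":-0.027,"z":0.16,"turn":0,"fingers":0.6},{"x":0,"y":-0.027,"z":0.24,"turn":0,"fingers":0.6},{"x":0,"y":-0.027,"z":0.3,"turn":0,"fingers":0.6},{"x":0,"y":-0.027,"z":0.35,"turn":0,"fingers":0.6},{"x":0,"y":-0.027,"z":0.375,"turn":0,"fingers":0.6},{"x":0,"y":-0.027,"z":0.384,"turn":0,"fingers":0.6},{"x":0,"y":-0.027,"z":0.384,"turn":0,"fingers":0.6}]' 25;python3 go.py .485 -.304 .006 90.5; python3 -m inch '[{"x":0,"y":0,"z":0,"turn":0,"fingers":0.2},{"x":0,"y":0,"z":0,"turn":0,"fingers":0.2},{"x":0,"y":0,"z":0,"turn":0,"fingers":0.2},{"x":0,"y":0,"z":0,"turn":0,"fingers":0.2},{"x":0,"y":0,"z":0,"turn":0,"fingers":0.2},{"x":0,"y":0,"z":0,"turn":0,"fingers":0.2},{"x":0,"y":0,"z":0,"turn":0,"fingers":0.2},{"x":0,"y":0,"z":0,"turn":0,"fingers":0.2}]' 25; python3 go.py .485 -.304 .15 90.5
```

```text
time_s: 4.4
tool_pos: [0.4856, -0.3073, 0.0086]
eef_rot: [0.0, -0.004, 1.0, -0.0]
wrist_force: [0.1, -0.2, 0.5]
finger_gap: 0.0522
t 4.40 pos [ 0.4856 -0.3073  0.0086] phi 90.50 gap 0.0522 F [ 0.1 -0.2  0.5] tilt 0.0007 q7 2.29
shift frac [0.0019 0.0111 0.0088] turn -0.0
time_s: 5.2
tool_pos: [0.4853, -0.3072, 0.0087]
eef_rot: [0.0, -0.004, 1.0, 0.0]
wrist_force: [-0.3, 2.2, 5.2]
finger_gap: 0.0295
t 5.20 pos [ 0.4853 -0.3072  0.0087] phi 90.48 gap 0.0295 F [-0.3  2.2  5.2] tilt 0.0005 q7 2.29
shift frac [ 0.0009  0.0109 -0.4712] turn -0.0004
```

```bash
python3 -m inch '[{"x":0,"y":0,"z":-0.08,"turn":0,"fingers":0.2},{"x":0,"y":0,"z":-0.2,"turn":0,"fingers":0.2},{"x":0,"y":0.02,"z":-0.34,"turn":-0.03,"fingers":0.2},{"x":-0.02,"y":0.1,"z":-0.45,"turn":-0.06,"fingers":0.2},{"x":-0.06,"y":0.2,"z":-0.5,"turn":-0.1,"fingers":0.2},{"x":-0.1,"y":0.34,"z":-0.5,"turn":-0.13,"fingers":0.2},{"x":-0.13,"y":0.46,"z":-0.5,"turn":-0.17,"fingers":0.2},{"x":-0.15,"y":0.5,"z":-0.5,"turn":-0.18,"fingers":0.2}]' 25;python3 go.py .5408 -.0009 .1 98.72
```

```text
time_s: 6.0
tool_pos: [0.5294, -0.152, 0.1577]
eef_rot: [-0.0, -0.078, 0.997, 0.001]
wrist_force: [-0.4, -0.5, -2.6]
finger_gap: 0.0291
t 6.00 pos [ 0.5294 -0.152   0.1577] phi 98.98 gap 0.0291 F [-0.4 -0.5 -2.6] tilt 0.0025 q7 2.04
shift frac [-0.1163  0.4912  0.1934] turn 0.0058
```

```bash
python3 -m inch '[{"x":-0.02,"y":0.12,"z":0,"turn":0.005,"fingers":0.2},{"x":-0.05,"y":0.25,"z":0,"turn":0.005,"fingers":0.2},{"x":-0.08,"y":0.36,"z":0,"turn":0.005,"fingers":0.2},{"x":-0.1,"y":0.44,"z":0,"turn":0.005,"fingers":0.2},{"x":-0.116,"y":0.49,"z":0.05,"turn":0.005,"fingers":0.2},{"x":-0.116,"y":0.49,"z":0.1,"turn":0.005,"fingers":0.2},{"x":-0.116,"y":0.491,"z":0.15,"turn":0.005,"fingers":0.2},{"x":-0.116,"y":0.491,"z":0.15,"turn":0.005,"fingers":0.2}]' 25;python3 go.py .5408 -.0009 .0105 98.72;  python3 - <<'E'
from go import *
from bench import vision
s=r.read_state(); d=vision.get_image('wrist'); im=d['frame'][:,:,::-1].copy()
h=[[.125,.085,.072],[.125,-.085,.072],[-.125,-.085,.072],[-.125,.085,.072]]
q=wproj(d,s,pose([.5408,-.0009,0],.1522)(h)); cv2.polylines(im,[np.round(q).astype(int)],True,(0,255,0),1)
cv2.imwrite('pics/w3.png',im)
E
```

```text
time_s: 6.8
tool_pos: [0.5394, -0.0069, 0.1109]
eef_rot: [-0.003, -0.073, 0.997, -0.0]
wrist_force: [-0.1, 0.4, -1.2]
finger_gap: 0.0294
t 6.80 pos [ 0.5394 -0.0069  0.1109] phi 98.33 gap 0.0294 F [-0.1  0.4 -1.2] tilt 0.0053 q7 1.75
shift frac [-0.0092  0.0192  0.3346] turn -0.0088
```

View pics/w3.png

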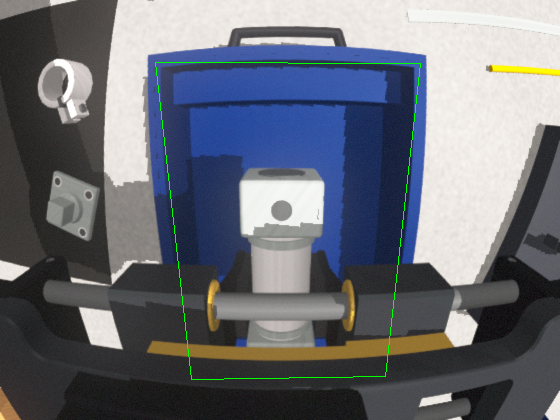

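```bash
python3 -m inch '[{"x":-0.004,"y":0.005,"z":0.08,"turn":0,"fingers":0.2},{"x":-0.004,"y":0.005,"z":0.15,"turn":0,"fingers":0.2},{"x":-0.004,"y":0.005,"z":0.22,"turn":0,"fingers":0.2},{"x":-0.004,"y":0.005,"z":0.27,"turn":0,"fingers":0.2},{"x":-0.004,"y":0.005,"z":0.31,"turn":0,"fingers":0.2},{"x":-0.004,"y":0.005,"z":0.325,"turn":0,"fingers":0.2},{"x":-0.004,"y":0.005,"z":0.325,"turn":0,"fingers":0.2},{"x":-0.004,"y":0.005,"z":0.325,"turn":0,"fingers":0.2}]' 25;python3 go.py .5408 -.0009 .0105 98.72
```

```text
time_s: 7.65
tool_pos: [0.543, -0.0046, 0.0165]
eef_rot: [0.001, -0.073, 0.997, -0.0]
wrist_force: [0.1, 0.5, -1.1]
finger_gap: 0.0293
t 7.65 pos [ 0.543  -0.0046  0.0165] phi 98.35 gap 0.0293 F [ 0.1  0.5 -1.1] tilt 0.0014 q7 1.78
shift frac [0.0055 0.0134 0.0201] turn -0.0083
```

```bash
python3 -m inch '[{"x":0,"y":0.005,"z":0.005,"turn":0,"fingers":0.2},{"x":0,"y":0.01,"z":0.01,"turn":0,"fingers":0.2},{"x":0,"y":0.01,"z":0.014,"turn":0,"fingers":0.2},{"x":0,"y":0.01,"z":0.017,"turn":0,"fingers":0.2},{"x":0,"y":0.01,"z":0.02,"turn":0,"fingers":0.2},{"x":0,"y":0.01,"z":0.02,"turn":0,"fingers":0.2},{"x":0,"y":0.01,"z":0.02,"turn":0,"fingers":0.2},{"x":0,"y":0.01,"z":0.02,"turn":0,"fingers":0.2}]' 25;python3 go.py .5408 -.0009 .0105 98.72
```

```text
time_s: 8.45
tool_pos: [0.5418, -0.0016, 0.0098]
eef_rot: [-0.0, -0.073, 0.997, 0.0]
wrist_force: [-0.0, -0.1, -2.4]
finger_gap: 0.0295
t 8.45 pos [ 0.5418 -0.0016  0.0098] phi 98.35 gap 0.0295 F [-0.  -0.1 -2.4] tilt 0.0001 q7 1.78
shift frac [ 0.0031  0.0027 -0.0023] turn -0.0082
```

```bash
python3 -m inch '[{"x":0,"y":0,"z":0.002,"turn":0,"fingers":0.2},{"x":0,"y":0,"z":0.004,"turn":0,"fingers":0.2},{"x":0,"y":0,"z":0.004,"turn":0,"fingers":0.2},{"x":0,"y":0,"z":0.004,"turn":0,"fingers":0.2},{"x":0,"y":0,"z":0.004,"turn":0,"fingers":0.2},{"x":0,"y":0,"z":0.004,"turn":0,"fingers":0.2},{"x":0,"y":0,"z":0.004,"turn":0,"fingers":0.2},{"x":0,"y":0,"z":0.004,"turn":0,"fingers":0.2}]' 25;python3 go.py .5408 -.0009 .0105 98.72
```

```text
time_s: 9.25
tool_pos: [0.5419, -0.0016, 0.0096]
eef_rot: [0.0, -0.073, 0.997, 0.0]
wrist_force: [-2.0, -0.8, 7.2]
finger_gap: 0.0292
t 9.25 pos [ 0.5419 -0.0016  0.0096] phi 98.35 gap 0.0292 F [-2.  -0.8  7.2] tilt 0.0004 q7 1.78
shift frac [ 0.0033  0.0029 -0.0029] turn -0.0083
```

Contact is confirmed: the force rose to 7 N with no further descent. I'll release and lift.

```bash
python3 -m inch '[{"x":0,"y":0,"z":-0.002,"turn":0,"fingers":0.6},{"x":0,"y":0,"z":-0.002,"turn":0,"fingers":0.6},{"x":0,"y":0,"z":-0.002,"turn":0,"fingers":0.6},{"x":0,"y":0,"z":-0.002,"turn":0,"fingers":0.6},{"x":0,"y":0,"z":-0.08,"turn":0,"fingers":0.6},{"x":0,"y":0,"z":-0.2,"turn":0,"fingers":0.6},{"x":0,"y":0,"z":-0.36,"turn":0,"fingers":0.6},{"x":0,"y":0,"z":-0.5,"turn":0,"fingers":0.6}]' 40;python3 go.py .5237 .3063 .16 170.2;  python3 - <<'E'
from go import *
from bench import vision
s=r.read_state(); d=vision.get_image('wrist'); im=d['frame'][:,:,::-1].copy()
cv2.imwrite('pics/w4.png',im)
E
```

```text
time_s: 10.05
tool_pos: [0.5418, -0.0016, 0.1603]
eef_rot: [0.0, -0.073, 0.997, -0.0]
wrist_force: [0.8, -0.4, -0.1]
finger_gap: 0.0523
t 10.05 pos [ 0.5418 -0.0016  0.1603] phi 98.35 gap 0.0523 F [ 0.8 -0.4 -0.1] tilt 0.0002 q7 1.73
shift frac [-0.0894  1.0243  0.0011] turn -1.5967
```

View pics/w4.png

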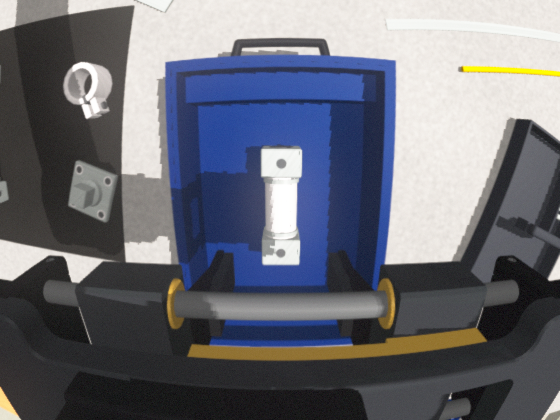

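```bash
python3 -m inch '[{"x":0,"y":0.06,"z":-0.02,"turn":0.15,"fingers":0.6},{"x":0,"y":0.12,"z":-0.04,"turn":0.3,"fingers":0.6},{"x":0,"y":0.2,"z":-0.06,"turn":0.45,"fingers":0.6},{"x":-0.02,"y":0.28,"z":-0.08,"turn":0.6,"fingers":0.6},{"x":-0.03,"y":0.36,"z":-0.1,"turn":0.75,"fingers":0.6},{"x":-0.04,"y":0.44,"z":-0.1,"turn":0.9,"fingers":0.6},{"x":-0.05,"y":0.5,"z":-0.1,"turn":1,"fingers":0.6},{"x":-0.05,"y":0.52,"z":-0.1,"turn":1,"fingers":0.6}]' 40;python3 go.py .5237 .3063 .19 10
```

```text
time_s: 10.9
tool_pos: [0.5337, 0.1576, 0.1881]
eef_rot: [-0.0, 0.313, 0.95, 0.0]
wrist_force: [-0.6, 0.4, -0.2]
finger_gap: 0.0522
t 10.90 pos [0.5337 0.1576 0.1881] phi 53.57 gap 0.0522 F [-0.6  0.4 -0.2] tilt 0.0007 q7 0.68
shift frac [ 0.3211  0.3792 -0.0059] turn 0.9683
```

```bash
python3 -m inch '[{"x":0.06,"y":0.07,"z":0,"turn":0.15,"fingers":0.6},{"x":0.1,"y":0.14,"z":0,"turn":0.3,"fingers":0.6},{"x":0.15,"y":0.2,"z":0,"turn":0.45,"fingers":0.6},{"x":0.2,"y":0.26,"z":0,"turn":0.6,"fingers":0.6},{"x":0.26,"y":0.31,"z":0,"turn":0.75,"fingers":0.6},{"x":0.3,"y":0.35,"z":0,"turn":0.9,"fingers":0.6},{"x":0.32,"y":0.38,"z":0,"turn":1,"fingers":0.6},{"x":0.32,"y":0.38,"z":0,"turn":1,"fingers":0.6}]' 40;python3 go.py .5237 .3063 .11 -9.83
```

```text
time_s: 11.7
tool_pos: [0.5247, 0.3048, 0.1881]
eef_rot: [-0.0, 0.652, 0.758, -0.0]
wrist_force: [1.1, -0.5, 0.7]
finger_gap: 0.0524
t 11.70 pos [0.5247 0.3048 0.1881] phi 8.58 gap 0.0524 F [ 1.1 -0.5  0.7] tilt 0.0005 q7 -0.27
shift frac [ 0.0055 -0.0023  0.2602] turn 0.409
```

```bash
python3 -m inch '[{"x":0.005,"y":0,"z":0.04,"turn":0.15,"fingers":0.6},{"x":0.005,"y":0,"z":0.08,"turn":0.28,"fingers":0.6},{"x":0.005,"y":0,"z":0.12,"turn":0.38,"fingers":0.6},{"x":0.005,"y":0,"z":0.16,"turn":0.41,"fingers":0.6},{"x":0.005,"y":0,"z":0.2,"turn":0.41,"fingers":0.6},{"x":0.005,"y":0,"z":0.22,"turn":0.41,"fingers":0.6},{"x":0.005,"y":0,"z":0.22,"turn":0.41,"fingers":0.6},{"x":0.005,"y":0,"z":0.22,"turn":0.41,"fingers":0.6}]' 40;python3 go.py .5237 .3063 .035 -9.83;  python3 - <<'E'
from go import *
from bench import vision
s=r.read_state(); d=vision.get_image('wrist'); im=d['frame'][:,:,::-1].copy()
hx,hy=.113,.073
p=pose([.5237,.3063,0],-.1715)
for L in ([[hx,hy,.028],[hx,-hy,.028],[-hx,-hy,.028],[-hx,hy,.028]],[[.006,.04,.062],[.006,-.04,.062],[-.006,-.04,.062],[-.006,.04,.062]]):
    q=wproj(d,s,p(L)); cv2.polylines(im,[np.round(q).astype(int)],True,(0,255,0),1)
cv2.imwrite('pics/w5.png',im)
E
```

```text
time_s: 12.5
tool_pos: [0.5251, 0.3051, 0.1229]
eef_rot: [-0.0, 0.766, 0.642, 0.0]
wrist_force: [-0.5, 0.0, -0.1]
finger_gap: 0.052
t 12.50 pos [0.5251 0.3051 0.1229] phi -10.07 gap 0.0520 F [-0.5  0.  -0.1] tilt 0.0005 q7 -0.52
shift frac [ 0.0029 -0.0055  0.2929] turn -0.0052
```

View pics/w5.png

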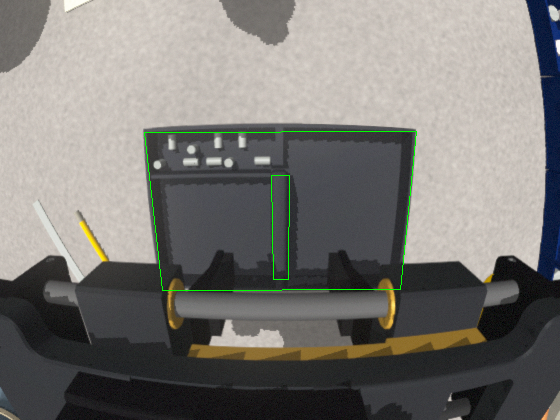

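```bash
python3 -m inch '[{"x":0.003,"y":-0.005,"z":0.06,"turn":-0.005,"fingers":0.6},{"x":0.003,"y":-0.005,"z":0.12,"turn":-0.005,"fingers":0.6},{"x":0.003,"y":-0.005,"z":0.18,"turn":-0.005,"fingers":0.6},{"x":0.003,"y":-0.005,"z":0.23,"turn":-0.005,"fingers":0.6},{"x":0.003,"y":-0.005,"z":0.27,"turn":-0.005,"fingers":0.6},{"x":0.003,"y":-0.005,"z":0.29,"turn":-0.005,"fingers":0.6},{"x":0.003,"y":-0.005,"z":0.29,"turn":-0.005,"fingers":0.6},{"x":0.003,"y":-0.005,"z":0.29,"turn":-0.005,"fingers":0.6}]' 40;python3 go.py .5237 .3063 .035 -9.83; python3 -m inch '[{"x":0,"y":0,"z":0,"turn":0,"fingers":0},{"x":0,"y":0,"z":0,"turn":0,"fingers":0},{"x":0,"y":0,"z":0,"turn":0,"fingers":0},{"x":0,"y":0,"z":0,"turn":0,"fingers":0},{"x":0,"y":0,"z":0,"turn":0,"fingers":0},{"x":0,"y":0,"z":0,"turn":0,"fingers":0},{"x":0,"y":0,"z":0,"turn":0,"fingers":0},{"x":0,"y":0,"z":0,"turn":0,"fingers":0}]' 45; python3 go.py .5237 .3063 .035 -9.83
```

```text
time_s: 13.35
tool_pos: [0.524, 0.3065, 0.0361]
eef_rot: [0.0, 0.765, 0.644, 0.0]
wrist_force: [0.4, -0.8, 0.3]
finger_gap: 0.0521
t 13.35 pos [0.524  0.3065 0.0361] phi -9.88 gap 0.0521 F [ 0.4 -0.8  0.3] tilt 0.0010 q7 -0.46
shift frac [-0.0009 -0.0008  0.0036] turn -0.001
time_s: 14.15
tool_pos: [0.5236, 0.3064, 0.0357]
eef_rot: [-0.0, 0.765, 0.644, 0.0]
wrist_force: [-0.0, -0.3, -0.2]
finger_gap: 0.0113
t 14.15 pos [0.5236 0.3064 0.0357] phi -9.88 gap 0.0113 F [-0.  -0.3 -0.2] tilt 0.0002 q7 -0.46
shift frac [-0.0002  0.0003  0.0022] turn -0.0011
```

```bash
python3 -m inch '[{"x":0,"y":0,"z":-0.01,"turn":0,"fingers":0},{"x":0,"y":0,"z":-0.03,"turn":0,"fingers":0},{"x":0,"y":0,"z":-0.08,"turn":0,"fingers":0},{"x":0,"y":0,"z":-0.16,"turn":0,"fingers":0},{"x":0,"y":0,"z":-0.25,"turn":0,"fingers":0},{"x":0,"y":0,"z":-0.33,"turn":0,"fingers":0},{"x":0,"y":0,"z":-0.38,"turn":0,"fingers":0},{"x":0,"y":0,"z":-0.4,"turn":0,"fingers":0}]' 45; python3 go.py .5408 -.0009 .155 8.72;  python3 - <<'E'
from bench import vision
import cv2
cv2.imwrite('pics/w6.png',vision.get_image('wrist')['frame'][:,:,::-1])
E
```

```text
time_s: 14.95
tool_pos: [0.5243, 0.3067, 0.1579]
eef_rot: [-0.0, 0.765, 0.644, 0.002]
wrist_force: [0.2, -0.1, -1.6]
finger_gap: 0.0115
t 14.95 pos [0.5243 0.3067 0.1579] phi -9.87 gap 0.0115 F [ 0.2 -0.1 -1.6] tilt 0.0034 q7 -0.54
shift frac [-1.0009  0.23    0.0077] turn -0.4132
```

View pics/w6.png

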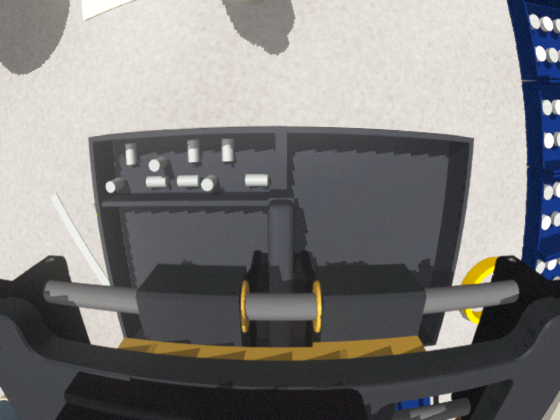

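```bash
python3 -m inch '[{"x":-0.03,"y":0.01,"z":0,"turn":-0.02,"fingers":0},{"x":-0.09,"y":0.02,"z":0,"turn":-0.05,"fingers":0},{"x":-0.17,"y":0.04,"z":0,"turn":-0.09,"fingers":0},{"x":-0.27,"y":0.06,"z":0,"turn":-0.13,"fingers":0},{"x":-0.37,"y":0.085,"z":0,"turn":-0.17,"fingers":0},{"x":-0.45,"y":0.105,"z":0,"turn":-0.21,"fingers":0},{"x":-0.5,"y":0.115,"z":0,"turn":-0.23,"fingers":0},{"x":-0.5,"y":0.115,"z":0,"turn":-0.23,"fingers":0}]' 45; python3 go.py .5408 -.0009 .155 8.72
```

```text
time_s: 15.8
tool_pos: [0.531, 0.1484, 0.1545]
eef_rot: [-0.0, 0.706, 0.708, -0.002]
wrist_force: [0.0, -0.0, -2.9]
finger_gap: 0.0118
t 15.80 pos [0.531  0.1484 0.1545] phi 0.18 gap 0.0118 F [ 0.  -0.  -2.9] tilt 0.0035 q7 -0.14
shift frac [-0.4978  0.031  -0.0005] turn -0.1897
```

```bash
python3 -m inch '[{"x":-0.03,"y":0.0,"z":0,"turn":-0.02,"fingers":0},{"x":-0.09,"y":0.005,"z":0,"turn":-0.05,"fingers":0},{"x":-0.17,"y":0.01,"z":0,"turn":-0.09,"fingers":0},{"x":-0.27,"y":0.015,"z":0,"turn":-0.12,"fingers":0},{"x":-0.37,"y":0.02,"z":0,"turn":-0.15,"fingers":0},{"x":-0.45,"y":0.03,"z":0,"turn":-0.18,"fingers":0},{"x":-0.495,"y":0.03,"z":0,"turn":-0.19,"fingers":0},{"x":-0.495,"y":0.03,"z":0,"turn":-0.19,"fingers":0}]' 45;  python3 -m inch '[{"x":0,"y":0,"z":0,"turn":0,"fingers":0},{"x":0,"y":0,"z":0.01,"turn":0,"fingers":0},{"x":0,"y":0,"z":0.03,"turn":0,"fingers":0},{"x":0,"y":0,"z":0.05,"turn":0,"fingers":0},{"x":0,"y":0,"z":0.07,"turn":0,"fingers":0},{"x":0,"y":0,"z":0.08,"turn":0,"fingers":0},{"x":0,"y":0,"z":0.08,"turn":0,"fingers":0},{"x":0,"y":0,"z":0.08,"turn":0,"fingers":0}]' 45; python3 go.py .5408 -.0009 .085 8.72
python3 - <<'E'
from go import *
from bench import vision
s=r.read_state(); d=vision.get_image('wrist'); im=d['frame'][:,:,::-1].copy()
hx,hy=.121,.081
p=pose([.5408,-.0009,0],.1522)
L=[]
for z in (.072,):
    c=np.array([[hx,hy],[hx,-hy],[-hx,-hy],[-hx,hy]]); 
    for i in range(4):
        for t in np.linspace(0,1,20): L.append(np.r_[c[i]*(1-t)+c[(i+1)%4]*t,z])
q=wproj(d,s,p(L)); cv2.polylines(im,[np.round(q).astype(int)],True,(0,255,0),1)
cv2.imwrite('pics/w7.png',im)
t=vision.get_image('top')['frame'][:,:,::-1]; cv2.imwrite('pics/t7.png',crop(t,230,160,360,310,4))
E
```

```text
time_s: 16.6
tool_pos: [0.5418, 0.0023, 0.1553]
eef_rot: [0.0, 0.65, 0.76, -0.001]
wrist_force: [-0.2, -0.8, -4.0]
finger_gap: 0.0112
time_s: 17.4
tool_pos: [0.5421, 0.0042, 0.1316]
eef_rot: [0.0, 0.649, 0.761, -0.0]
wrist_force: [0.2, 0.8, -3.8]
finger_gap: 0.0119
t 17.40 pos [0.5421 0.0042 0.1316] phi 9.02 gap 0.0119 F [ 0.2  0.8 -3.8] tilt 0.0000 q7 0.30
shift frac [-0.016  -0.0069  0.1553] turn 0.0067
```

View pics/w7.png

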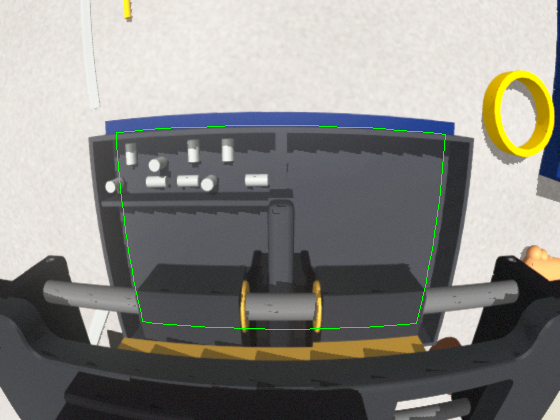

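View pics/t7.png

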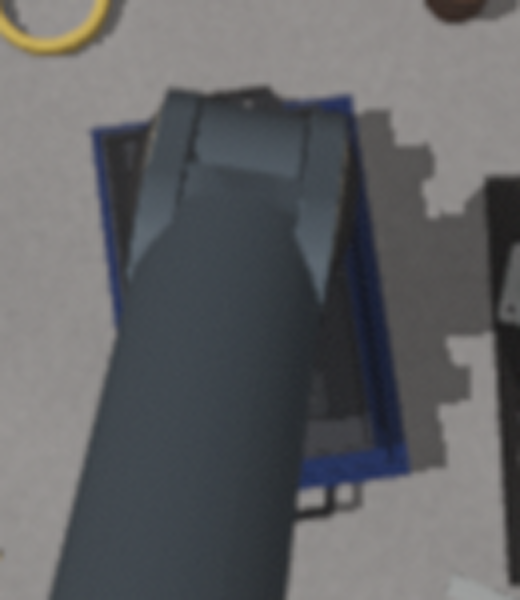

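```bash
python3 -m inch '[{"x":-0.016,"y":-0.006,"z":0,"turn":0.007,"fingers":0},{"x":-0.016,"y":-0.006,"z":0,"turn":0.007,"fingers":0},{"x":-0.016,"y":-0.006,"z":0.02,"turn":0.007,"fingers":0},{"x":-0.016,"y":-0.006,"z":0.05,"turn":0.007,"fingers":0},{"x":-0.016,"y":-0.006,"z":0.08,"turn":0.007,"fingers":0},{"x":-0.016,"y":-0.006,"z":0.1,"turn":0.007,"fingers":0},{"x":-0.016,"y":-0.006,"z":0.11,"turn":0.007,"fingers":0},{"x":-0.016,"y":-0.006,"z":0.11,"turn":0.007,"fingers":0}]' 45;  python3 go.py .5408 -.0009 .085 8.72
```

```text
time_s: 18.3
tool_pos: [0.5406, -0.0008, 0.0979]
eef_rot: [-0.0, 0.651, 0.759, -0.001]
wrist_force: [0.1, -0.1, -3.1]
finger_gap: 0.0114
t 18.30 pos [ 0.5406 -0.0008  0.0979] phi 8.72 gap 0.0114 F [ 0.1 -0.1 -3.1] tilt 0.0013 q7 0.33
shift frac [-0.0005  0.0006  0.043 ] turn -0.0
```

```bash
python3 -m inch '[{"x":0,"y":0,"z":0.01,"turn":0,"fingers":0},{"x":0,"y":0,"z":0.02,"turn":0,"fingers":0},{"x":0,"y":0,"z":0.03,"turn":0,"fingers":0},{"x":0,"y":0,"z":0.04,"turn":0,"fingers":0},{"x":0,"y":0,"z":0.045,"turn":0,"fingers":0},{"x":0,"y":0,"z":0.048,"turn":0,"fingers":0},{"x":0,"y":0,"z":0.048,"turn":0,"fingers":0},{"x":0,"y":0,"z":0.048,"turn":0,"fingers":0}]' 45;  python3 go.py .5408 -.0009 .085 8.72
```

```text
time_s: 19.1
tool_pos: [0.5411, -0.0008, 0.0843]
eef_rot: [0.0, 0.651, 0.759, 0.0]
wrist_force: [0.7, -0.0, -2.7]
finger_gap: 0.0117
t 19.10 pos [ 0.5411 -0.0008  0.0843] phi 8.71 gap 0.0117 F [ 0.7 -0.  -2.7] tilt 0.0002 q7 0.34
shift frac [-0.0003 -0.001  -0.0023] turn -0.0001
```

```bash
python3 -m inch '[{"x":0,"y":0,"z":0.002,"turn":0,"fingers":0},{"x":0,"y":0,"z":0.005,"turn":0,"fingers":0},{"x":0,"y":0,"z":0.005,"turn":0,"fingers":0},{"x":0,"y":0,"z":0.005,"turn":0,"fingers":0},{"x":0,"y":0,"z":0.005,"turn":0,"fingers":0},{"x":0,"y":0,"z":0.005,"turn":0,"fingers":0},{"x":0,"y":0,"z":0.005,"turn":0,"fingers":0},{"x":0,"y":0,"z":0.005,"turn":0,"fingers":0}]' 45;  python3 go.py .5408 -.0009 .085 8.72
```

```text
time_s: 19.9
tool_pos: [0.5412, -0.0007, 0.0836]
eef_rot: [-0.0, 0.651, 0.759, 0.0]
wrist_force: [-2.6, 0.3, 6.5]
finger_gap: 0.0113
t 19.90 pos [ 0.5412 -0.0007  0.0836] phi 8.71 gap 0.0113 F [-2.6  0.3  6.5] tilt 0.0008 q7 0.35
shift frac [-0.0003 -0.0014 -0.0046] turn -0.0002
```

```bash
python3 -m inch '[{"x":0,"y":0,"z":-0.003,"turn":0,"fingers":0.5},{"x":0,"y":0,"z":-0.003,"turn":0,"fingers":0.5},{"x":0,"y":0,"z":-0.003,"turn":0,"fingers":0.5},{"x":0,"y":0,"z":-0.003,"turn":0,"fingers":0.5},{"x":0,"y":0,"z":-0.05,"turn":0,"fingers":0.5},{"x":0,"y":0,"z":-0.15,"turn":0,"fingers":0.5},{"x":-0.06,"y":0,"z":-0.25,"turn":0,"fingers":0.5},{"x":-0.15,"y":0,"z":-0.3,"turn":0,"fingers":0.5}]' 20;  python3 go.py .5578 -.2121 .12 -12.6
```

```text
time_s: 20.7
tool_pos: [0.5494, -0.0442, 0.1761]
eef_rot: [0.001, 0.65, 0.76, 0.002]
wrist_force: [1.0, -0.5, -1.0]
finger_gap: 0.0437
t 20.70 pos [ 0.5494 -0.0442  0.1761] phi 8.92 gap 0.0437 F [ 1.  -0.5 -1. ] tilt 0.0046 q7 0.36
shift frac [-0.5574 -0.06    0.1864] turn 0.4782
```

```bash
python3 -m inch '[{"x":-0.12,"y":-0.01,"z":0,"turn":0.1,"fingers":0.5},{"x":-0.25,"y":-0.02,"z":0,"turn":0.2,"fingers":0.5},{"x":-0.38,"y":-0.03,"z":0,"turn":0.3,"fingers":0.5},{"x":-0.48,"y":-0.04,"z":0.04,"turn":0.4,"fingers":0.5},{"x":-0.54,"y":-0.05,"z":0.1,"turn":0.48,"fingers":0.5},{"x":-0.557,"y":-0.06,"z":0.15,"turn":0.48,"fingers":0.5},{"x":-0.557,"y":-0.06,"z":0.18,"turn":0.48,"fingers":0.5},{"x":-0.557,"y":-0.06,"z":0.18,"turn":0.48,"fingers":0.5}]' 20;  python3 go.py .5578 -.2121 .02 -12.6
cat > look.py <<'E'
from go import *
from bench import vision
s=r.read_state(); d=vision.get_image('wrist'); im=d['frame'][:,:,::-1].copy()
def sq(h,z): return [[h,h,z],[h,-h,z],[-h,-h,z],[-h,h,z]]
for P,a,L in [([.5578,-.2121,.003],-.2203,sq(.028,.008)),([.5578,-.2121,.003],-.2203,sq(.01,.034)),([.4423,-.2148,.003],.5,[[.022*np.cos(t),.022*np.sin(t),.032] for t in np.linspace(0,6.28,30)])]:
    q=wproj(d,s,pose(P,a)(L)); cv2.polylines(im,[np.round(q).astype(int)],True,(0,255,0),1)
cv2.imwrite('pics/%s.png'%sys.argv[1],im)
t=vision.get_image('top')['frame'][:,:,::-1]; cv2.imwrite('pics/%st.png'%sys.argv[1],crop(t,230,160,420,310,4))
E
python3 look.py w8
```

```text
time_s: 21.5
tool_pos: [0.5547, -0.2111, 0.1174]
eef_rot: [-0.002, 0.781, 0.624, -0.0]
wrist_force: [0.8, 0.1, -0.6]
finger_gap: 0.0436
t 21.50 pos [ 0.5547 -0.2111  0.1174] phi -12.74 gap 0.0436 F [ 0.8  0.1 -0.6] tilt 0.0034 q7 0.40
shift frac [-0.0013  0.0118  0.3247] turn -0.0032
```

View pics/w8.png

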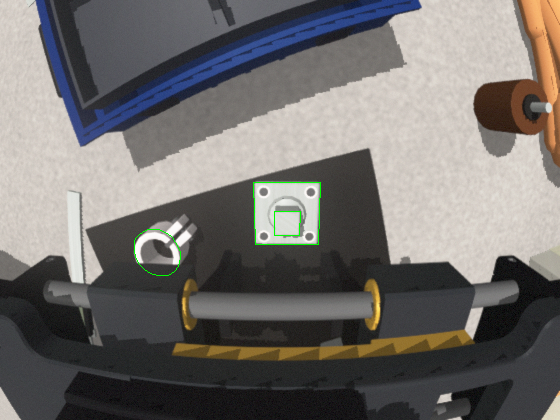

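View pics/w8t.png

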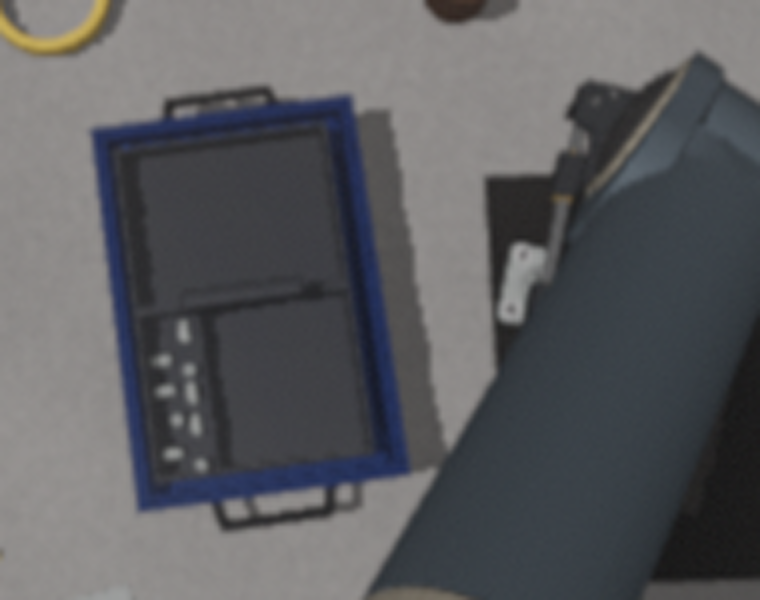

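```bash
python3 -m inch '[{"x":-0.001,"y":0.008,"z":0.06,"turn":-0.003,"fingers":0.5},{"x":-0.001,"y":0.008,"z":0.12,"turn":-0.003,"fingers":0.5},{"x":-0.001,"y":0.008,"z":0.18,"turn":-0.003,"fingers":0.5},{"x":-0.001,"y":0.008,"z":0.24,"turn":-0.003,"fingers":0.5},{"x":-0.001,"y":0.008,"z":0.29,"turn":-0.003,"fingers":0.5},{"x":-0.001,"y":0.008,"z":0.315,"turn":-0.003,"fingers":0.5},{"x":-0.001,"y":0.008,"z":0.32,"turn":-0.003,"fingers":0.5},{"x":-0.001,"y":0.008,"z":0.32,"turn":-0.003,"fingers":0.5}]' 25;  python3 go.py .5578 -.2121 .019 -12.6
```

```text
time_s: 22.4
tool_pos: [0.558, -0.2139, 0.0231]
eef_rot: [0.0, 0.781, 0.624, 0.0]
wrist_force: [0.5, -0.3, 0.4]
finger_gap: 0.0435
t 22.40 pos [ 0.558  -0.2139  0.0231] phi -12.73 gap 0.0435 F [ 0.5 -0.3  0.4] tilt 0.0006 q7 0.48
shift frac [ 0.0059 -0.002   0.0136] turn -0.0029
```

```bash
python3 -m inch '[{"x":0.006,"y":-0.002,"z":0.008,"turn":0,"fingers":0.5},{"x":0.006,"y":-0.002,"z":0.012,"turn":0,"fingers":0.5},{"x":0.006,"y":-0.002,"z":0.012,"turn":0,"fingers":0},{"x":0.006,"y":-0.002,"z":0.012,"turn":0,"fingers":0},{"x":0.006,"y":-0.002,"z":0.012,"turn":0,"fingers":0},{"x":0.006,"y":-0.002,"z":0.012,"turn":0,"fingers":0},{"x":0.006,"y":-0.002,"z":0.012,"turn":0,"fingers":0},{"x":0.006,"y":-0.002,"z":0.012,"turn":0,"fingers":0}]' 25;  python3 go.py .5578 -.2121 .019 -12.6;python3 -m inch '[{"x":0,"y":0,"z":-0.01,"turn":0,"fingers":0},{"x":0,"y":0,"z":-0.05,"turn":0,"fingers":0},{"x":0,"y":0,"z":-0.13,"turn":0,"fingers":0},{"x":0,"y":0,"z":-0.25,"turn":0,"fingers":0},{"x":0,"y":0,"z":-0.36,"turn":0,"fingers":0},{"x":0,"y":0,"z":-0.44,"turn":0,"fingers":0},{"x":0,"y":0,"z":-0.46,"turn":0,"fingers":0},{"x":0,"y":0,"z":-0.46,"turn":0,"fingers":0}]' 25; python3 go.py .596 .0076 .155 8.7; python3 look.py w9
```

```text
time_s: 23.2
tool_pos: [0.5577, -0.2122, 0.0192]
eef_rot: [0.0, 0.781, 0.624, 0.0]
wrist_force: [0.9, -0.4, 0.3]
finger_gap: 0.0196
t 23.20 pos [ 0.5577 -0.2122  0.0192] phi -12.75 gap 0.0196 F [ 0.9 -0.4  0.3] tilt 0.0006 q7 0.48
shift frac [0.0004 0.0003 0.0008] turn -0.0034
time_s: 24.0
tool_pos: [0.5577, -0.2121, 0.158]
eef_rot: [0.001, 0.781, 0.624, 0.001]
wrist_force: [0.0, 0.3, -0.9]
finger_gap: 0.0202
t 24.00 pos [ 0.5577 -0.2121  0.158 ] phi -12.74 gap 0.0202 F [ 0.   0.3 -0.9] tilt 0.0017 q7 0.37
shift frac [ 0.7425 -0.0369  0.0103] turn -0.4765
```

View pics/w9.png

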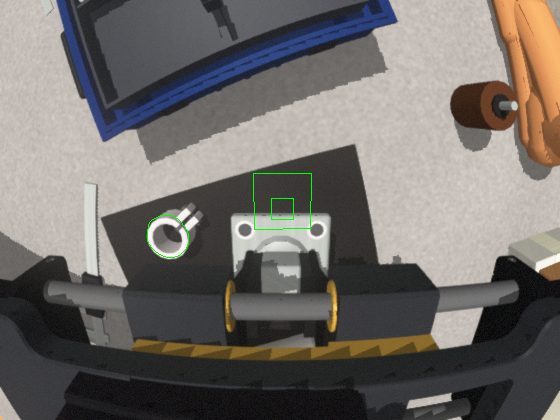

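```bash
python3 -m inch '[{"x":0.05,"y":0,"z":0,"turn":-0.06,"fingers":0},{"x":0.15,"y":-0.01,"z":0,"turn":-0.13,"fingers":0},{"x":0.28,"y":-0.015,"z":0,"turn":-0.2,"fingers":0},{"x":0.42,"y":-0.02,"z":0,"turn":-0.28,"fingers":0},{"x":0.56,"y":-0.03,"z":0,"turn":-0.36,"fingers":0},{"x":0.67,"y":-0.035,"z":0,"turn":-0.44,"fingers":0},{"x":0.73,"y":-0.037,"z":0,"turn":-0.476,"fingers":0},{"x":0.742,"y":-0.037,"z":0,"turn":-0.476,"fingers":0}]' 25; python3 -m inch '[{"x":0,"y":0,"z":0,"turn":0,"fingers":0},{"x":0,"y":0,"z":0.03,"turn":0,"fingers":0},{"x":0,"y":0,"z":0.06,"turn":0,"fingers":0},{"x":0,"y":0,"z":0.1,"turn":0,"fingers":0},{"x":0,"y":0,"z":0.13,"turn":0,"fingers":0},{"x":0,"y":0,"z":0.15,"turn":0,"fingers":0},{"x":0,"y":0,"z":0.15,"turn":0,"fingers":0},{"x":0,"y":0,"z":0.15,"turn":0,"fingers":0}]' 25; python3 go.py .596 .0076 .069 8.7; python3 look.py w10
```

```text
time_s: 24.9
tool_pos: [0.5955, 0.0109, 0.156]
eef_rot: [-0.001, 0.65, 0.76, -0.0]
wrist_force: [0.1, -1.0, -1.6]
finger_gap: 0.0201
time_s: 25.7
tool_pos: [0.5959, 0.0074, 0.112]
eef_rot: [0.0, 0.652, 0.759, -0.0]
wrist_force: [-0.4, -0.0, -1.6]
finger_gap: 0.0197
t 25.70 pos [0.5959 0.0074 0.112 ] phi 8.67 gap 0.0197 F [-0.4 -0.  -1.6] tilt 0.0001 q7 0.33
shift frac [0.0006 0.0006 0.1435] turn -0.0007
```

View pics/w10.png

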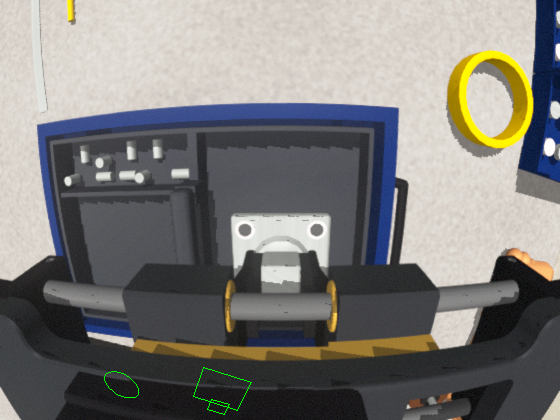

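```bash
python3 -m inch '[{"x":0,"y":0,"z":0.03,"turn":0,"fingers":0},{"x":0,"y":0,"z":0.06,"turn":0,"fingers":0},{"x":0,"y":0,"z":0.09,"turn":0,"fingers":0},{"x":0,"y":0,"z":0.12,"turn":0,"fingers":0},{"x":0,"y":0,"z":0.135,"turn":0,"fingers":0},{"x":0,"y":0,"z":0.143,"turn":0,"fingers":0},{"x":0,"y":0,"z":0.146,"turn":0,"fingers":0},{"x":0,"y":0,"z":0.146,"turn":0,"fingers":0}]' 25; python3 go.py .596 .0076 .069 8.7; python3 -m inch '[{"x":0,"y":0,"z":0.003,"turn":0,"fingers":0},{"x":0,"y":0,"z":0.006,"turn":0,"fingers":0},{"x":0,"y":0,"z":0.006,"turn":0,"fingers":0},{"x":0,"y":0,"z":0.006,"turn":0,"fingers":0},{"x":0,"y":0,"z":0.006,"turn":0,"fingers":0},{"x":0,"y":0,"z":0.006,"turn":0,"fingers":0},{"x":0,"y":0,"z":0.006,"turn":0,"fingers":0},{"x":0,"y":0,"z":0.006,"turn":0,"fingers":0}]' 25; python3 go.py .596 .0076 .069 8.7
```

```text
time_s: 26.6
tool_pos: [0.5959, 0.0074, 0.0684]
eef_rot: [0.0, 0.652, 0.758, 0.0]
wrist_force: [0.5, 0.3, -0.9]
finger_gap: 0.0196
t 26.60 pos [0.5959 0.0074 0.0684] phi 8.66 gap 0.0196 F [ 0.5  0.3 -0.9] tilt 0.0004 q7 0.36
shift frac [ 0.0006  0.0003 -0.0019] turn -0.0009
time_s: 27.4
tool_pos: [0.5961, 0.0075, 0.0672]
eef_rot: [0.0, 0.652, 0.759, 0.0]
wrist_force: [-2.2, 0.0, 5.1]
finger_gap: 0.0197
t 27.40 pos [0.5961 0.0075 0.0672] phi 8.67 gap 0.0197 F [-2.2  0.   5.1] tilt 0.0009 q7 0.36
shift frac [ 0.0003 -0.0002 -0.0059] turn -0.0006
```

```bash
python3 -m inch '[{"x":0,"y":0,"z":-0.003,"turn":0,"fingers":0.5},{"x":0,"y":0,"z":-0.003,"turn":0,"fingers":0.5},{"x":0,"y":0,"z":-0.003,"turn":0,"fingers":0.5},{"x":0,"y":0,"z":-0.003,"turn":0,"fingers":0.5},{"x":0,"y":0,"z":-0.06,"turn":0,"fingers":0.5},{"x":0,"y":0,"z":-0.18,"turn":0,"fingers":0.5},{"x":0,"y":0,"z":-0.3,"turn":0,"fingers":0.5},{"x":-0.05,"y":0,"z":-0.35,"turn":0,"fingers":0.5}]' 15; python3 go.py .50 -.13 .175 -25; python3 look.py w11
```

```text
time_s: 28.2
tool_pos: [0.5997, -0.0052, 0.1746]
eef_rot: [0.001, 0.65, 0.76, 0.002]
wrist_force: [0.4, 0.6, 0.0]
finger_gap: 0.0434
t 28.20 pos [ 0.5997 -0.0052  0.1746] phi 8.88 gap 0.0434 F [0.4 0.6 0. ] tilt 0.0051 q7 0.32
shift frac [-0.3596 -0.3926 -0.0036] turn 0.7528
```

View pics/w11.png

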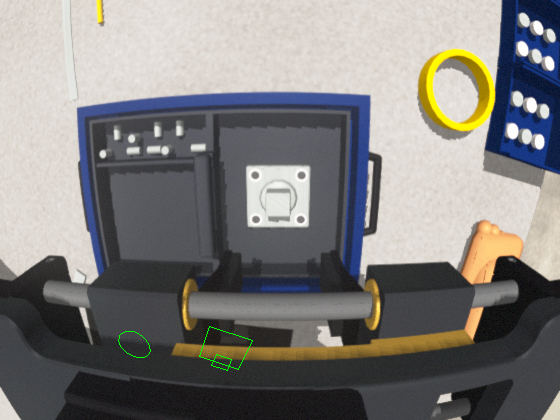

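The plate sits pyramid up in the large pocket. Next is the clamp.

```bash
python3 -m inch '[{"x":-0.05,"y":-0.05,"z":0,"turn":0.12,"fingers":0.8},{"x":-0.1,"y":-0.12,"z":0,"turn":0.27,"fingers":0.8},{"x":-0.16,"y":-0.19,"z":0,"turn":0.42,"fingers":0.8},{"x":-0.23,"y":-0.26,"z":0,"turn":0.58,"fingers":0.8},{"x":-0.3,"y":-0.33,"z":0,"turn":0.74,"fingers":0.8},{"x":-0.34,"y":-0.38,"z":0,"turn":0.88,"fingers":0.8},{"x":-0.36,"y":-0.39,"z":0,"turn":0.95,"fingers":0.8},{"x":-0.36,"y":-0.39,"z":0,"turn":0.95,"fingers":0.8}]' 15; python3 go.py .4423 -.2148 .12 -61.4
```

```text
time_s: 29.1
tool_pos: [0.4972, -0.1322, 0.1703]
eef_rot: [-0.001, 0.884, 0.468, -0.001]
wrist_force: [0.8, 0.2, 0.0]
finger_gap: 0.07
t 29.10 pos [ 0.4972 -0.1322  0.1703] phi -34.20 gap 0.0700 F [0.8 0.2 0. ] tilt 0.0023 q7 -0.14
shift frac [-0.3304  0.0037  0.1681] turn 0.6045
```

```bash
python3 -m inch '[{"x":-0.06,"y":0,"z":0,"turn":0.12,"fingers":0.8},{"x":-0.13,"y":0,"z":0.02,"turn":0.27,"fingers":0.8},{"x":-0.2,"y":0,"z":0.05,"turn":0.42,"fingers":0.8},{"x":-0.27,"y":0,"z":0.08,"turn":0.54,"fingers":0.8},{"x":-0.32,"y":0.003,"z":0.12,"turn":0.6,"fingers":0.8},{"x":-0.33,"y":0.003,"z":0.15,"turn":0.605,"fingers":0.8},{"x":-0.33,"y":0.003,"z":0.16,"turn":0.605,"fingers":0.8},{"x":-0.33,"y":0.003,"z":0.16,"turn":0.605,"fingers":0.8}]' 15; python3 go.py .4423 -.2148 .01 -61.4; sed -i 's/-.2148,.003\],.5,\[\[/-.2148,.003],.5,[[.036,.009,.032],[.036,-.009,.032]]+[[/' look.py; python3 look.py w12
```

```text
time_s: 29.9
tool_pos: [0.4441, -0.2133, 0.1228]
eef_rot: [-0.0, 0.969, 0.249, -0.001]
wrist_force: [0.2, 0.4, -0.4]
finger_gap: 0.0697
t 29.90 pos [ 0.4441 -0.2133  0.1228] phi -61.19 gap 0.0697 F [ 0.2  0.4 -0.4] tilt 0.0014 q7 -0.30
shift frac [-0.0074  0.0018  0.3761] turn 0.0046
```

View pics/w12.png

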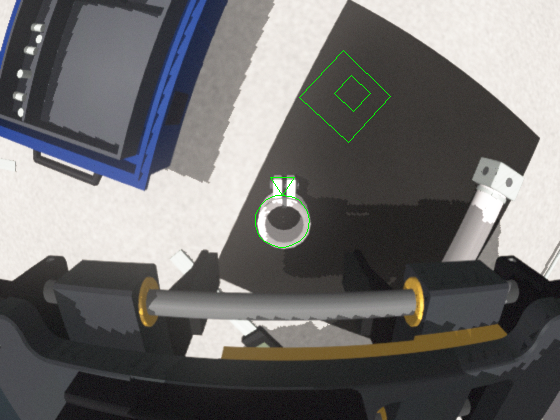

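```bash
python3 -m inch '[{"x":-0.007,"y":0.002,"z":0.07,"turn":0.005,"fingers":0.8},{"x":-0.007,"y":0.002,"z":0.14,"turn":0.005,"fingers":0.8},{"x":-0.007,"y":0.002,"z":0.21,"turn":0.005,"fingers":0.8},{"x":-0.007,"y":0.002,"z":0.28,"turn":0.005,"fingers":0.8},{"x":-0.007,"y":0.002,"z":0.34,"turn":0.005,"fingers":0.8},{"x":-0.007,"y":0.002,"z":0.37,"turn":0.005,"fingers":0.8},{"x":-0.007,"y":0.002,"z":0.376,"turn":0.005,"fingers":0.8},{"x":-0.007,"y":0.002,"z":0.376,"turn":0.005,"fingers":0.8}]' 15; python3 go.py .4423 -.2148 .01 -61.4;  python3 -m inch '[{"x":0,"y":0,"z":0,"turn":0,"fingers":0.3},{"x":0,"y":0,"z":0,"turn":0,"fingers":0.3},{"x":0,"y":0,"z":0,"turn":0,"fingers":0.3},{"x":0,"y":0,"z":0,"turn":0,"fingers":0.3},{"x":0,"y":0,"z":0,"turn":0,"fingers":0.3},{"x":0,"y":0,"z":0,"turn":0,"fingers":0.3},{"x":0,"y":0,"z":0,"turn":0,"fingers":0.3},{"x":0,"y":0,"z":0,"turn":0,"fingers":0.3}]' 20; python3 go.py .4423 -.2148 .01 -61.4
```

```text
time_s: 30.8
tool_pos: [0.4428, -0.2159, 0.0111]
eef_rot: [0.0, 0.969, 0.246, 0.0]
wrist_force: [0.1, -0.4, 0.6]
finger_gap: 0.0696
t 30.80 pos [ 0.4428 -0.2159  0.0111] phi -61.51 gap 0.0696 F [ 0.1 -0.4  0.6] tilt 0.0007 q7 -0.12
shift frac [ 0.0001 -0.004   0.0036] turn -0.0024
time_s: 31.6
tool_pos: [0.4426, -0.2159, 0.011]
eef_rot: [0.0, 0.969, 0.246, 0.0]
wrist_force: [0.8, 0.9, 6.1]
finger_gap: 0.0442
t 31.60 pos [ 0.4426 -0.2159  0.011 ] phi -61.53 gap 0.0442 F [0.8 0.9 6.1] tilt 0.0006 q7 -0.11
shift frac [ 0.0008 -0.0037  0.0033] turn -0.0029
```

```bash
python3 -m inch '[{"x":0,"y":0,"z":-0.02,"turn":0,"fingers":0.3},{"x":0,"y":0,"z":-0.07,"turn":0,"fingers":0.3},{"x":0,"y":0,"z":-0.16,"turn":0,"fingers":0.3},{"x":0,"y":0,"z":-0.28,"turn":0,"fingers":0.3},{"x":0,"y":0,"z":-0.4,"turn":0,"fingers":0.3},{"x":0,"y":0,"z":-0.48,"turn":0,"fingers":0.3},{"x":0,"y":0,"z":-0.5,"turn":0,"fingers":0.3},{"x":0,"y":0,"z":-0.5,"turn":0,"fingers":0.3}]' 20; python3 go.py .4819 -.030 .16 -81.3
```

```text
time_s: 32.4
tool_pos: [0.4425, -0.2156, 0.1614]
eef_rot: [-0.0, 0.969, 0.246, 0.001]
wrist_force: [0.5, 0.3, -1.3]
finger_gap: 0.0443
t 32.40 pos [ 0.4425 -0.2156  0.1614] phi -61.51 gap 0.0443 F [ 0.5  0.3 -1.3] tilt 0.0018 q7 -0.35
shift frac [ 0.4105 -0.4811  0.0051] turn 0.4397
```

```bash
python3 -m inch '[{"x":0.04,"y":-0.05,"z":0,"turn":0.04,"fingers":0.3},{"x":0.12,"y":-0.14,"z":0,"turn":0.13,"fingers":0.3},{"x":0.2,"y":-0.24,"z":0,"turn":0.22,"fingers":0.3},{"x":0.28,"y":-0.34,"z":0,"turn":0.31,"fingers":0.3},{"x":0.35,"y":-0.42,"z":0,"turn":0.39,"fingers":0.3},{"x":0.4,"y":-0.47,"z":0,"turn":0.43,"fingers":0.3},{"x":0.41,"y":-0.48,"z":0,"turn":0.44,"fingers":0.3},{"x":0.41,"y":-0.48,"z":0,"turn":0.44,"fingers":0.3}]' 20; python3 -m inch '[{"x":0,"y":0,"z":0,"turn":0,"fingers":0.3},{"x":0,"y":0,"z":0.03,"turn":0,"fingers":0.3},{"x":0,"y":0,"z":0.06,"turn":0,"fingers":0.3},{"x":0,"y":0,"z":0.1,"turn":0,"fingers":0.3},{"x":0,"y":0,"z":0.13,"turn":0,"fingers":0.3},{"x":0,"y":0,"z":0.15,"turn":0,"fingers":0.3},{"x":0,"y":0,"z":0.15,"turn":0,"fingers":0.3},{"x":0,"y":0,"z":0.15,"turn":0,"fingers":0.3}]' 20; python3 go.py .4819 -.030 .06 -81.3;python3 look.py w13
```

```text
time_s: 33.2
tool_pos: [0.4809, -0.0304, 0.1596]
eef_rot: [0.0, 0.997, 0.076, -0.001]
wrist_force: [-0.3, -0.3, -1.0]
finger_gap: 0.0441
time_s: 34.0
tool_pos: [0.4819, -0.0308, 0.1157]
eef_rot: [0.0, 0.997, 0.075, -0.0]
wrist_force: [0.3, -0.5, -0.1]
finger_gap: 0.0439
t 34.00 pos [ 0.4819 -0.0308  0.1157] phi -81.34 gap 0.0439 F [ 0.3 -0.5 -0.1] tilt 0.0002 q7 -0.98
shift frac [ 0.0004 -0.0025  0.1856] turn -0.0009
```

View pics/w13.png

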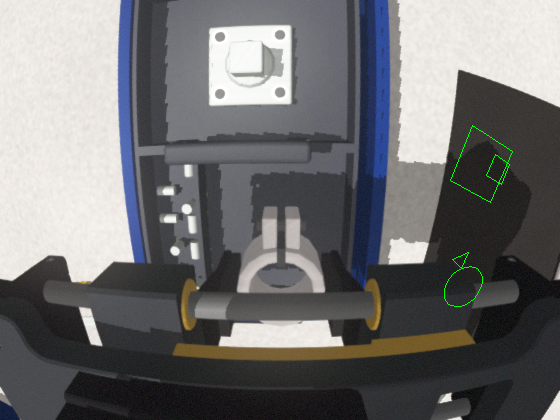

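```bash
python3 -m inch '[{"x":0,"y":-0.002,"z":0.03,"turn":0,"fingers":0.3},{"x":0,"y":-0.002,"z":0.07,"turn":0,"fingers":0.3},{"x":0,"y":-0.002,"z":0.11,"turn":0,"fingers":0.3},{"x":0,"y":-0.002,"z":0.15,"turn":0,"fingers":0.3},{"x":0,"y":-0.002,"z":0.17,"turn":0,"fingers":0.3},{"x":0,"y":-0.002,"z":0.18,"turn":0,"fingers":0.3},{"x":0,"y":-0.002,"z":0.185,"turn":0,"fingers":0.3},{"x":0,"y":-0.002,"z":0.185,"turn":0,"fingers":0.3}]' 20; python3 -m inch '[{"x":0,"y":0,"z":0.003,"turn":0,"fingers":0.3},{"x":0,"y":0,"z":0.006,"turn":0,"fingers":0.3},{"x":0,"y":0,"z":0.006,"turn":0,"fingers":0.3},{"x":0,"y":0,"z":0.006,"turn":0,"fingers":0.3},{"x":0,"y":0,"z":0.006,"turn":0,"fingers":0.3},{"x":0,"y":0,"z":0.006,"turn":0,"fingers":0.3},{"x":0,"y":0,"z":0.006,"turn":0,"fingers":0.3},{"x":0,"y":0,"z":0.006,"turn":0,"fingers":0.3}]' 20; python3 go.py .4819 -.030 .06 -81.3
```

```text
time_s: 34.9
tool_pos: [0.4819, -0.0301, 0.0602]
eef_rot: [-0.0, 0.997, 0.075, 0.0]
wrist_force: [-0.3, 0.3, -0.5]
finger_gap: 0.0439
time_s: 35.7
tool_pos: [0.4821, -0.0299, 0.059]
eef_rot: [-0.0, 0.997, 0.076, 0.0]
wrist_force: [-1.3, 0.7, 6.2]
finger_gap: 0.0438
t 35.70 pos [ 0.4821 -0.0299  0.059 ] phi -81.32 gap 0.0438 F [-1.3  0.7  6.2] tilt 0.0010 q7 -0.88
shift frac [-0.0006  0.0001 -0.0034] turn -0.0005
```

Contact came at 0.059 m, as expected. I'll release, lift and back off.

```bash
python3 -m inch '[{"x":0,"y":0,"z":-0.003,"turn":0,"fingers":0.6},{"x":0,"y":0,"z":-0.003,"turn":0,"fingers":0.6},{"x":0,"y":0,"z":-0.003,"turn":0,"fingers":0.6},{"x":0,"y":0,"z":-0.003,"turn":0,"fingers":0.6},{"x":0,"y":0,"z":-0.06,"turn":0,"fingers":0.6},{"x":0,"y":0,"z":-0.18,"turn":0,"fingers":0.6},{"x":0,"y":0,"z":-0.3,"turn":0,"fingers":0.6},{"x":0,"y":0,"z":-0.42,"turn":0,"fingers":0.6}]' 15; python3 -m inch '[{"x":0,"y":-0.1,"z":0,"turn":0,"fingers":0.6},{"x":0,"y":-0.22,"z":0,"turn":0,"fingers":0.6},{"x":0,"y":-0.34,"z":0,"turn":0,"fingers":0.6},{"x":0,"y":-0.46,"z":0,"turn":0,"fingers":0.6},{"x":0,"y":-0.58,"z":0,"turn":0,"fingers":0.6},{"x":0,"y":-0.7,"z":0,"turn":0,"fingers":0.6},{"x":0,"y":-0.78,"z":0,"turn":0,"fingers":0.6},{"x":0,"y":-0.8,"z":0,"turn":0,"fingers":0.6}]' 15; python3 go.py .48 .2 .18 -81
python3 - <<'E'
from h import *
from bench import vision
t=vision.get_image('top')['frame'][:,:,::-1]; cv2.imwrite('pics/endt.png',crop(t,245,170,445,310,4))
t=vision.get_image('scene')['frame'][:,:,::-1]; cv2.imwrite('pics/ends.png',crop(t,130,150,380,300,3.2))
E
```

```text
time_s: 36.5
tool_pos: [0.4814, -0.0302, 0.1855]
eef_rot: [0.0, 0.997, 0.075, -0.0]
wrist_force: [-0.7, 1.0, -0.5]
finger_gap: 0.0523
time_s: 37.3
tool_pos: [0.4447, 0.2103, 0.1841]
eef_rot: [-0.0, 0.997, 0.078, -0.0]
wrist_force: [-0.6, 0.4, -0.4]
finger_gap: 0.0521
t 37.30 pos [0.4447 0.2103 0.1841] phi -81.02 gap 0.0521 F [-0.6  0.4 -0.4] tilt 0.0003 q7 -1.60
shift frac [0.1108 0.0524 0.0136] turn -0.0005
```

View pics/endt.png

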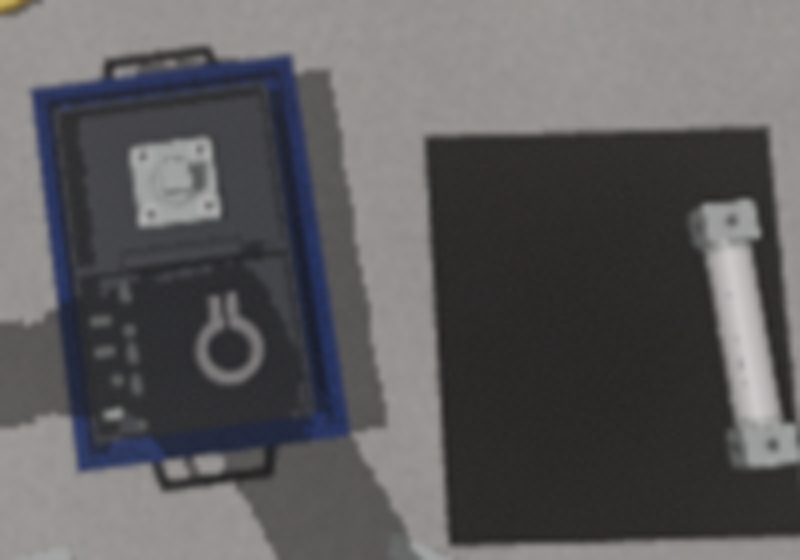

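View pics/ends.png

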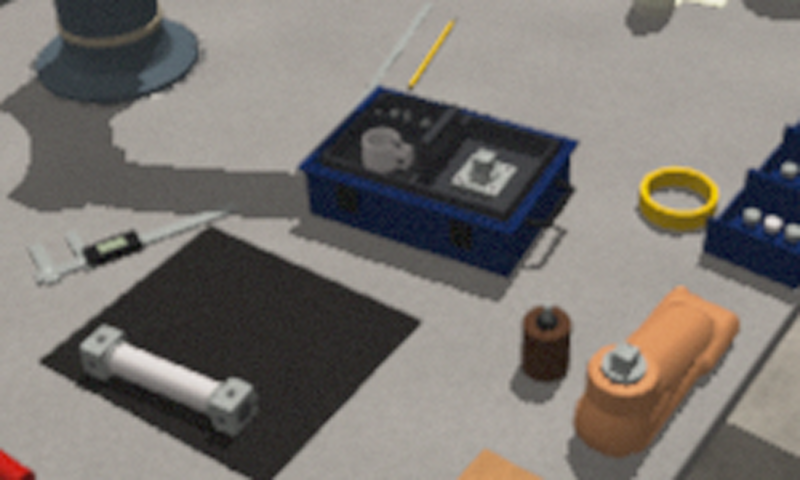

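The final views show everything in place and the arm clear, so I'm handing in.

```bash
python3 -c "
from bench import job
print(job.close_job())"
```

```text
the job is handed in; nothing more can be done
None
```

The kit is packed and handed in, at about 37 s on the robot's clock. In order:
1. I laid the short tube adapter flat in the case bottom.
2. I lowered the tray over it until it touched the ledges, with the tool at 0.0836 m where I expected 0.0837 m.
3. I put the plate pyramid up in the large pocket.
4. I stood the clamp upright in the open bay beside the screws.

The last top and scene pictures show the tray level inside the case, the plate and clamp in their compartments, and the arm clear. The long tube still lies on its mat, and the caliper, drum and tape look undisturbed. I did not compare the bottle and screwdriver with the first pictures.

Each placing was confirmed by a light contact force of about 5–7 N at the expected height. None of my checks failed. The only mismatch was that the case rim measured slightly wider than the stated outside size, which looked like a lip and did not affect the fit.

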